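# Pack the mask painter's paint kit and clip the lid down

## Robot

A 6-joint arm with a two-finger parallel gripper is mounted at the origin on the work surface. World frame = base frame: x ahead of the robot, y to its left, z up, the work surface at z = 0. Lengths are in m, angles in rad, forces in N, time in s.
With the tool pointing down it reaches from about 0.35 to 0.85 m from the base axis. Payload 8.1 kg.
Tool frame: the origin (TCP) lies at the very end of the fingers, on their centre line; the grasp point (between the pads) lies robot.hold_point_z behind it (robot.hold_point_z is the distance from the TCP to the grasp point, in m); z points along the fingers, y is the direction in which the jaws open and shut (so a half turn about z gives the same grasp; the last joint's range is limited). The gripper opens to 93 mm and grips with 3 to 60 N. Pads are 15 mm wide; open, the fingers measure 128 mm over their backs; the gripper's body (75 mm by 188 mm) begins 65 mm behind the grasp point.
Start: joints at [1.255, 0.13, 1.488, -0, 1.523, -0.085], TCP at [0.137, 0.584, 0.219] pointing down, gripper open.
Joint ranges: [-2.96, 2.96], [-0.89, 2.26], [0.02, 2.5], [-1.34, 4.48], [0, 2.73], [-2.66, 2.66]. Speed limits (rad/s): [2.39, 2.39, 2.79, 3.14, 3.14, 3.14].

## Interface

Orientations are given as a rotation vector (axis times angle).
In Python, from plant import robot, cams gives the robot as it stands. The module is installed in compiled form; this text tells all that it offers.
- The arm moves only by the tool step_arm, never from a script. Its argument "deltas" is a list of rows, each an object with "offset": the shift along the tool's x, y, z in cm, a list of three; "roll": the turn about the tool's z in rad. In form: [{"offset": [x, y, z], "roll": roll}, ...]. A call has 1 to 12 rows; each row shifts and turns the commanded pose from where the row before left it, along the tool's axes as they then stand; what a row does not reach is not made up. A row lasts 1/8 s, in which the tool goes at most 62.5 mm and 10.7 degrees, less where a joint would pass 70% of its speed; a pose out of reach is approached as far as the arm can. A call with a gripper value outside its range is refused whole. "fingers" is the finger opening in cm, from 0 to 9.3, set as the call begins (left out, the last holds). The fingers move at their own pace and stop on an object; "grip_force" is the grip in N (left out, the last holds). Time passes only in rows, so rows that do not move let the fingers close. It gives the time, the measured TCP pose, the force and the opening at its end, in the units of the state.
- robot.read_state(): the state, without advancing time (a new reading comes with each control period).
- cams.read_camera(name): name is "side" or "top" or "wrist"; returns a dict with "pixels" (420x560x3 uint8, red, green, blue), "fx", "fy", "cx", "cy" (pixels), "extrinsics" (4x4, takes a point from world to camera coordinates). Camera axes: x right, y down, z forward; pixel columns grow to the right and rows downward; lengths in m; the calibration is good to about 2 mm. A picture is of the moment at which its call begins. There is no depth.
- robot.close_job(): hands the job in, once; it reports no verdict.
Trained networks look in a picture, given as the dict that the camera call returned (one of the last four; its "shot" number tells which), for a name from the list of things; names that differ only in an ending like _2 or _b are one class to them, and where a whole thing is asked for, a point or a joint stands for the part that bears it (a point fixed in the world has none). Each returns a list of dicts, best first, with "score" (0 to 1); they miss things now and then, are a little off and sometimes report something else, mostly with a low value. They report only what shows in the picture. A call takes as long as a camera call. They do not tell look-alikes from the thing itself.
- cams.boxes_of(picture, thing): "xy" ([column, row] in pixels, amid what is visible of it).
- cams.silhouettes(picture, thing): "mask" (420x560 bool, what is visible of it) and "xy" ([column, row] in pixels, amid what is visible of it).
- cams.pinpoint(picture, thing): "xy" ([column, row] in pixels: a listed point, or the origin of a listed thing).
The state is a dict: "t": time; "q": joint angles; "dq": joint speeds; "joint_torque": joint torques, N m; "tool_pos": TCP position; "orientation": TCP orientation; "force": force on the tool from outside, world axes, zero at the start; "wrist_torque": the same for the moment, N m; "opening": finger opening in m.
Only numpy, scipy, OpenCV 4.12 (cv2) and the standard library are available. Lean on these libraries where they do the work, as an engineer would, in place of code of your own. Each camera call takes 0.05 s, during which the arm holds its last target. There are 200 camera calls.

## Task

Pack the paint kit: swing the box's clip fully clear, lift off the lid and lay it flat on the cork mat. Put every paint jar and pigment tin that is on the table into the box, all below the rim (tins may be stacked two high, but nothing goes on or under a jar), then set the lid back fully seated and swing the clip fully over it again. Leave the glue pot, sanding block and the other things on the bench alone.

Things in the scene. Friction and masses are not known exactly. Their poses are not given: they have to be found in the camera images.
- box: fixed open-topped dark wooden kit box, outside 207 mm (its x) by 129 mm (its y) by 60 mm tall; walls and floor 6 mm, so inside it is 195 x 117 mm, floor 6 mm above the table. A divider across its middle makes two bays of 95 x 117 mm; each has room for two jars or tins side by side along y, with finger room at their x sides. Origin on the table under its centre.
- lid: loose wooden lid, 0.22 kg: plate 207 x 129 x 8 mm, below it a 6 mm lip (185 x 107 mm, lowest 3 mm 177 x 99) that drops into the box's mouth, on top a central black grip block, 14 mm (x) by 44 mm (y), 24 mm tall. Origin at the centre of the lip's underside; plate top 14 mm, grip top 38 mm above it. Seated, the origin is 54 mm above the table: contents must stay below that. Fits either way round.
- mat: fixed cork mat lying on the table, 230 mm (x) by 150 mm (y), 3 mm thick; origin under its centre on the table.
- clip (a joint): angle of the flat steel clip (14 mm wide, 4 mm thick, reaching 50 mm from its pivot screw): 0 (a stop) = pointing over the lid along the box's -y; grows anticlockwise seen from above to 2.1 rad (a stop); 1.57 = along the box's +x, beside the box. Clear of the lid beyond 1.4. Stays where left; about 1 N at the pin moves it. Its underside is 2 mm above the seated lid's plate.
- clip_pin (a point): centre of the top end of the red upright pin on the clip, 10 mm diameter, standing 18 mm above the clip, 34 mm from the pivot screw; its top is 92 mm above the table.
- divider (a point): centre of the top edge of the box's divider, 36 mm above the table; 5 mm thick, it runs along the box's y from wall to wall at the box's x = 0
- clip_pivot (a point): the clip's pivot, on the screw's axis at the clip's underside: 84 mm from the box's centre along its +y, 70 mm above the table. It stands on a steel bracket on the box's side, 26 mm along x, reaching 94.5 mm from the box's centre, 58 mm high.
- jar1: square paint jar with a red lid and red contents, 48 x 48 mm and 40 mm tall; origin at its centre, z up through its lid as it starts. About 0.11 kg. May be absent (None).
- jar2: square paint jar with a blue lid and blue contents, 48 x 48 mm and 40 mm tall; origin at its centre, z up through its lid as it starts. About 0.11 kg. May be absent (None).
- tin1: flat square metal pigment tin with a round orange spot on top, 48 x 48 mm and 18 mm tall; origin at its centre, z up through its top as it starts. About 0.07 kg. May be absent (None).
- tin2: flat square metal pigment tin with a round green spot on top, 48 x 48 mm and 18 mm tall; origin at its centre, z up through its top as it starts. About 0.07 kg. May be absent (None).
- tin3: flat square metal pigment tin with a round black spot on top, 48 x 48 mm and 18 mm tall; origin at its centre, z up through its top as it starts. About 0.07 kg. May be absent (None).
- tin4: flat square metal pigment tin with a round yellow spot on top, 48 x 48 mm and 18 mm tall; origin at its centre, z up through its top as it starts. About 0.07 kg. May be absent (None).
- glue_pot: white ceramic glue pot, 46 mm across, 46 mm tall, among the jars and tins; origin under its centre; leave alone
- sander: cork sanding block 50 x 34 x 24 mm among the jars and tins; origin under its centre; leave alone
- brushes: dark brush pot with brushes, 84 mm across, about 215 mm tall with the brushes; origin under its centre; leave alone
- mask: white fox mask with red ears on a stand, about 125 mm wide, 150 mm tall; origin under the stand; leave alone
- paint_bottle: white paint bottle with red cap, 48 mm across, 130 mm tall; origin under its centre; leave alone
There are look-alikes about, which are no part of the job. Leave any blue or purple look-alike of the tin1 alone.

How it is judged:
On the way, in this order (a step that is already met when the one before it is completed fails the run):
1. the clip is swung clear of the lid (beyond 1.4 rad) (value of joint clip above 1.4 rad), for 0.2 s.
2. the lid lies flat on the cork mat, its centre within 50 mm of the mat's (horizontal distance between lid and mat below 0.05 m and height (world z) of lid below 0.012 m and angle between lid's own z axis and vertical below 0.08 rad and linear speed of lid below 0.02 m/s), for 0.2 s.
3. every jar and tin is in the box, below the rim (x of jar1 in the frame of box between -0.092 and 0.092 m and y of jar1 in the frame of box between -0.053 and 0.053 m and z of jar1 in the frame of box between 0.008 and 0.04 m and linear speed of each of jar1, jar2, tin1, tin2, tin3, tin4 below 0.05 m/s and x of jar2 in the frame of box between -0.092 and 0.092 m and y of jar2 in the frame of box between -0.053 and 0.053 m and z of jar2 in the frame of box between 0.008 and 0.04 m and x of tin1 in the frame of box between -0.092 and 0.092 m and y of tin1 in the frame of box between -0.053 and 0.053 m and z of tin1 in the frame of box between 0.008 and 0.04 m and x of tin2 in the frame of box between -0.092 and 0.092 m and y of tin2 in the frame of box between -0.053 and 0.053 m and z of tin2 in the frame of box between 0.008 and 0.04 m and x of tin3 in the frame of box between -0.092 and 0.092 m and y of tin3 in the frame of box between -0.053 and 0.053 m and z of tin3 in the frame of box between 0.008 and 0.04 m and x of tin4 in the frame of box between -0.092 and 0.092 m and y of tin4 in the frame of box between -0.053 and 0.053 m and z of tin4 in the frame of box between 0.008 and 0.04 m), for 0.2 s.
4. the lid is seated on the box with the clip still clear (z of lid in the frame of box between 0.05 and 0.057 m and horizontal distance between lid and box below 0.012 m and angle between the x axis of lid and the x axis of box, either way round below 0.12 rad and angle between lid's own z axis and vertical below 0.03 rad and value of joint clip above 1.2 rad), for 0.2 s.
5. the clip is back over the lid (within 0.3 rad of straight) (value of joint clip below 0.3 rad), for 0.2 s.
At the end, for the whole second after the job is handed in: Every jar and tin present is inside the box, its centre under 40 mm above the table; the lid is seated (origin 50 to 57 mm above the table, within 12 mm of the box's centre, turned by less than 0.12 rad, level to 0.03 rad) and at rest; the clip is within 0.3 rad of straight over the lid (all of step 3 and z of lid in the frame of box between 0.05 and 0.057 m and horizontal distance between lid and box below 0.012 m and angle between the x axis of lid and the x axis of box, either way round below 0.12 rad and angle between lid's own z axis and vertical below 0.03 rad and linear speed of lid below 0.02 m/s and value of joint clip below 0.3 rad); the robot touches nothing.
It fails at once if a bystander is moved by more than 50 mm (distance of any of glue_pot, sander, brushes, mask, paint_bottle from where it was at the start of the episode above 0.05 m).
Of jar1, jar2, tin1, tin2, tin3, tin4 only 4 to 6 are there at a start; the rules pass over those that are not, and their reading is None.
At some moment in a run one of jar1, jar2, tin1, tin2, tin3, tin4 may be knocked a few centimetres aside while the robot is not near it.
Once in a run the grip may slacken for a moment while it holds something.
It also fails if it takes over 210 s, if anything falls off the work surface, if the arm or the gripper's body presses on something with over 40 N, if the wrist force passes 120 N, or if a joint passes its speed limit or range.

## Working session

There is one attempt and no reset: what is moved stays moved. The work goes in short steps, Python scripts to look and compute and a tool call to move; the robot and the scene stay as the last step left them, time stands still between calls to the robot, and variables do not carry over. Pictures are saved under pics/ and viewed, about 12 in all and at most 16, crops included, and the job is handed in when it is done.

Besides the shell and the picture viewer there is one more tool, called after "Emit:" as a command line: name --argument value ..., lists and objects as JSON in quotes. step_arm: Moves the arm, as the interface text tells. Its arguments: {"type":"object","properties":{"deltas":{"type":"array"},"fingers":{"type":"number"},"grip_force":{"type":"number"}},"required":["deltas"]}

```bash
mkdir -p pics; cat > h.py <<'E'
import numpy as np, cv2
from plant import robot, cams
def snap(name, fn=None):
    p=cams.read_camera(name)
    if fn: cv2.imwrite('pics/'+fn, p['pixels'][:,:,::-1])
    return p
def onplane(p,xy,z):
    E=np.array(p['extrinsics']);R,t=E[:3,:3],E[:3,3]
    d=R.T@np.array([(xy[0]-p['cx'])/p['fx'],(xy[1]-p['cy'])/p['fy'],1]);c=-R.T@t
    return c+d*(z-c[2])/d[2]
def proj(p,X):
    E=np.array(p['extrinsics']);v=E[:3,:3]@np.array(X)+E[:3,3]
    return np.array([p['fx']*v[0]/v[2]+p['cx'],p['fy']*v[1]/v[2]+p['cy']])
def tri(obs):
    A=[];b=[]
    for p,xy in obs:
        E=np.array(p['extrinsics']);R,t=E[:3,:3],E[:3,3]
        d=R.T@np.array([(xy[0]-p['cx'])/p['fx'],(xy[1]-p['cy'])/p['fy'],1]);d/=np.linalg.norm(d);c=-R.T@t
        P=np.eye(3)-np.outer(d,d);A.append(P);b.append(P@c)
    return np.linalg.lstsq(np.vstack(A),np.hstack(b),rcond=None)[0]
E
python3 - <<'E'
from h import *
s=robot.read_state();print(s,robot.hold_point_z)
P={n:snap(n,n+'0.png') for n in('top','side','wrist')}
for n,p in P.items():
    E=np.array(p['extrinsics']);print(n,p['fx'],(-E[:3,:3].T@E[:3,3]).round(3),E[:3,:3].round(2).tolist())
for th in 'box lid mat clip_pin clip_pivot divider jar1 jar2 tin1 tin2 tin3 tin4 glue_pot sander'.split():
    for n in('top','side'):
        print(th,n,[(np.round(r['xy']).tolist(),round(r['score'],2)) for r in cams.pinpoint(P[n],th)][:4])
cv2.imwrite('pics/ts.png',np.hstack([cv2.resize(P[n]['pixels'],(400,300)) for n in('side','wrist')])[:,:,::-1])
E
```

```text
{'t': 0.0, 'q': array([ 1.25461007e+00,  1.31154775e-01,  1.48927946e+00, -2.33095638e-05,
        1.52301988e+00, -8.54492390e-02]), 'dq': array([ 3.93624565e-04,  3.80287268e-06, -1.25426070e-03, -2.44079570e-04,
        9.01078861e-05, -5.98456181e-04]), 'joint_torque': array([-1.08584631e-03, -5.59849191e+01, -4.91755986e+01,  7.68105453e-02,
        3.57461767e-02, -1.81991963e-04]), 'tool_pos': array([0.13705156, 0.58354171, 0.21759118]), 'orientation': array([-3.61595348e-01, -3.12036143e+00,  2.87220005e-03]), 'force': array([ 0.52120332, -0.19281624, -0.04891829]), 'wrist_torque': array([-0.02612568, -0.01381641, -0.01219135]), 'opening': 0.09286960997844135} 0.0188
top 446.0350293298916 [ 0.285 -0.038  1.378] [[0.08, -1.0, 0.0], [-0.97, -0.08, -0.22], [0.22, 0.02, -0.98]]
side 395.0023272890734 [0.364 0.836 0.614] [[-0.98, -0.21, 0.01], [-0.12, 0.49, -0.86], [0.18, -0.85, -0.5]]
wrist 294.16368773434846 [0.067 0.6   0.383] [[0.23, 0.97, 0.0], [0.94, -0.22, 0.26], [0.25, -0.06, -0.97]]
box top [([358.0, 220.0], 0.69), ([199.0, 178.0], 0.34)]
box side [([291.0, 195.0], 0.95)]
[... 1066 characters left out ...]
2 side [([254.0, 313.0], 0.97), ([298.0, 322.0], 0.95), ([283.0, 402.0], 0.82), ([148.0, 342.0], 0.73)]
tin3 top [([167.0, 208.0], 0.77), ([129.0, 237.0], 0.77), ([151.0, 185.0], 0.71), ([164.0, 155.0], 0.7)]
tin3 side [([254.0, 313.0], 0.97), ([298.0, 322.0], 0.95), ([283.0, 402.0], 0.82), ([148.0, 342.0], 0.73)]
tin4 top [([167.0, 208.0], 0.77), ([129.0, 237.0], 0.77), ([151.0, 185.0], 0.71), ([164.0, 155.0], 0.7)]
tin4 side [([254.0, 313.0], 0.97), ([298.0, 322.0], 0.95), ([283.0, 402.0], 0.82), ([148.0, 342.0], 0.73)]
glue_pot top [([198.0, 175.0], 0.59)]
glue_pot side [([203.0, 305.0], 0.96)]
sander top [([222.0, 242.0], 0.5), ([230.0, 183.0], 0.45)]
sander side [([223.0, 270.0], 0.79)]
```

View pics/top0.png

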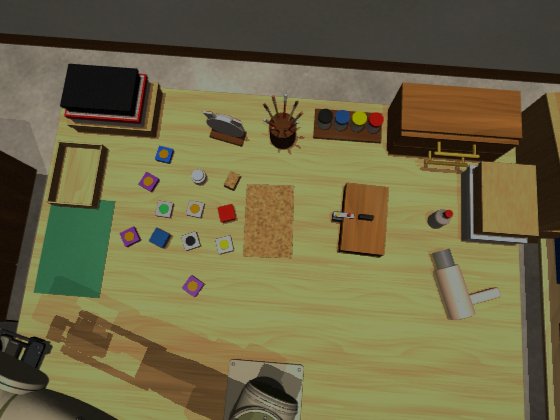

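View pics/side0.png

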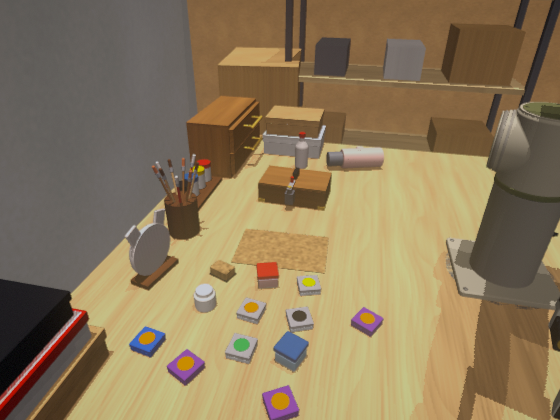

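The top view shows the box at (365,220) with the clip on its left (world +y), and the mat at (268,221). All six items are there: red jar (227,213), blue jar (160,238), and the green (165,209), orange (196,209), black (191,241) and yellow (225,244) tins. The blue and purple tins with orange spots are decoys. Next I'll triangulate them.

```bash
cat >> h.py <<'E'
def rect(p,mask,z):
    """min-area rectangle of a mask, mapped on plane z: centre, sizes, angle of long side (world)"""
    c=max(cv2.findContours(mask.astype(np.uint8),cv2.RETR_EXTERNAL,cv2.CHAIN_APPROX_NONE)[0],key=cv2.contourArea)
    w=np.array([onplane(p,q[0],z)[:2] for q in c]).astype(np.float32)*1000
    (cx,cy),(a,b),ang=cv2.minAreaRect(w)
    return np.round([cx,cy],1),round(a,1),round(b,1),round(ang,1)
E
python3 - <<'E'
from h import *
P={n:snap(n) for n in('top','side')}
for th,z in(('lid',.068),('mat',.003),('box',.06)):
    for r in cams.silhouettes(P['top'],th)[:2]: print(th,r['score'],rect(P['top'],r['mask'],z))
T={n:[r['xy'] for r in cams.pinpoint(P['top'],n)] for n in('lid','mat','clip_pin','clip_pivot','glue_pot','sander')}
S={n:[r['xy'] for r in cams.pinpoint(P['side'],n)] for n in T}
for n in T:
    if T[n] and S[n]:
        for a in T[n]: 
            X=tri([(P['top'],a),(P['side'],S[n][0])]);print(n,X.round(4),np.abs(proj(P['top'],X)-a).max().round(1))
print('items')
tt=[r for c in('jar1','tin1') for r in cams.silhouettes(P['top'],c)]; ss=[r['xy'] for c in('jar1','tin1') for r in cams.silhouettes(P['side'],c)]
for r in tt:
    a=r['xy']; best=min(((np.abs(proj(P['top'],X)-a).max(),*X) for X in [tri([(P['top'],a),(P['side'],s)]) for s in ss]))
    print(np.round(a),round(r['score'],2),'res,X',np.round(best,3),rect(P['top'],r['mask'],.018))
E
```

```text
lid 0.83 (array([ 545.9, -259.6]), 131.1, 209.8, 87.1)
lid 0.42 (array([ 507.4, -207.7]), 237.7, 116.3, 31.3)
mat 0.65 (array([525.3,  28.6]), 227.2, 150.0, 2.8)
mat 0.58 (array([ 562.2, -199.9]), 53.4, 61.4, 48.0)
box 0.86 (array([ 501.5, -182. ]), 55.7, 122.1, 78.6)
lid [ 0.547  -0.2674  0.0539] 0.1
lid [0.4491 0.1322 0.254 ] 12.4
mat [ 0.5215  0.0302 -0.0014] 0.2
clip_pin [ 0.5442 -0.2111  0.0938] 0.2
clip_pin [ 0.5841 -0.5083 -0.0552] 3.2
clip_pivot [ 0.5512 -0.1776  0.0677] 1.4
glue_pot [ 0.6506  0.261  -0.0049] 1.1
sander [0.6421 0.1517 0.0036] 0.3
items
[228. 212.] 0.77 res,X [0.105 0.541 0.158 0.017] (array([534.8, 160.2]), 50.9, 47.1, 19.0)
[164. 237.] 0.72 res,X [0.808 0.444 0.346 0.011] (array([441.7, 354.6]), 57.7, 48.9, 70.7)
[268. 221.] 0.66 res,X [ 4.898  0.555  0.037 -0.09 ] (array([524.8,  27. ]), 229.2, 151.8, 2.9)
[193. 288.] 0.84 res,X [0.873 0.303 0.237 0.009] (array([306.7, 235.3]), 51.6, 50.5, 59.0)
[196. 209.] 0.72 res,X [ 0.203  0.563  0.281 -0.094] (array([541.8, 258.4]), 53.3, 49.8, 81.9)
[165. 154.] 0.58 res,X [ 0.907  0.715  0.381 -0.003] (array([710.2, 378. ]), 53.6, 51.2, 80.2)
[150. 182.] 0.55 res,X [0.131 0.618 0.415 0.006] (array([617.6, 415.1]), 52.8, 50.5, 66.0)
[193. 240.] 0.53 res,X [ 0.172  0.454  0.274 -0.077] (array([441.4, 259.7]), 47.4, 46.4, 23.4)
[165. 208.] 0.52 res,X [0.835 0.538 0.356 0.001] (array([533.3, 355.9]), 52.9, 50.8, 86.5)
[221. 245.] 0.51 res,X [0.778 0.438 0.168 0.012] (array([437.8, 157.2]), 49.4, 49.1, 18.8)
[127. 237.] 0.49 res,X [0.046 0.422 0.406 0.159] (array([440. , 448.1]), 49.8, 50.1, 32.3)
```

```bash
cat >> h.py <<'E'
from scipy.spatial.transform import Rotation as Ro
def plan(x,y,z,yaw=None):
    """offset in the present tool axes (cm), then the roll; yaw: wanted angle of tool y in world, deg, half-turn free"""
    s=robot.read_state();R=Ro.from_rotvec(s['orientation']).as_matrix()
    o=R.T@(np.array([x,y,z])-s['tool_pos'])*100
    c=np.degrees(np.arctan2(R[1,1],R[0,1])); roll=0
    if yaw is not None: roll=-np.radians((yaw-c+90)%180-90)
    print('offset',o.round(2),'roll',round(roll,3),'| yaw now',c.round(1),'tilt',np.degrees(np.arccos(-R[2,2])).round(2),'q6',s['q'][5].round(2),'t',round(s['t'],2))
E
python3 - <<'E'
from h import *
plan(.48,.27,.30,42);plan(.546,-.25,.30,42)
E
```

```text
offset [-40.56 -22.74  -8.14] roll 0.607 | yaw now 76.8 tilt 0.0 q6 -0.09 t 2.6
offset [-58.88 -71.85  -8.14] roll 0.607 | yaw now 76.8 tilt 0.0 q6 -0.09 t 2.6
```

Emit:
step_arm --deltas '[{"offset":[-5,-2.8,-1],"roll":0},{"offset":[-5,-2.8,-1],"roll":0},{"offset":[-5,-2.8,-1],"roll":0},{"offset":[-5,-2.8,-1],"roll":0},{"offset":[-5,-2.8,-1],"roll":0},{"offset":[-5,-2.8,-1],"roll":0},{"offset":[-5,-2.8,-1],"roll":0},{"offset":[-5,-2.8,-1],"roll":0},{"offset":[0,0,0],"roll":0}]'

```text
t: 3.72
tool_pos: [0.4781, 0.2717, 0.2994]
orientation: [0.37, 3.118, -0.0]
force: [0.2, 0.0, -0.7]
opening: 0.0932
```

```bash
python3 - <<'E'
from h import *
p=snap('wrist','w1.png');plan(.546,-.25,.30,42)
for c,z in(('jar1',.04),('tin1',.018)):
    for r in cams.silhouettes(p,c): print(c,np.round(r['xy']),round(r['score'],2),rect(p,r['mask'],z))
E
```

```text
offset [-18.91 -49.29  -0.13] roll 0.603 | yaw now 76.6 tilt 0.02 q6 -0.91 t 3.77
jar1 [222. 231.] 0.62 (array([531.6, 164.7]), 49.6, 55.6, 19.7)
jar1 [330. 142.] 0.55 (array([441.7, 354. ]), 49.9, 48.3, 68.4)
jar1 [282. 218.] 0.54 (array([534.7, 264.5]), 45.1, 48.1, 82.4)
tin1 [393. 129.] 0.96 (array([440.4, 450.6]), 49.3, 49.0, 31.9)
tin1 [392. 240.] 0.82 (array([614.1, 418.1]), 52.0, 45.6, 65.9)
tin1 [339. 204.] 0.78 (array([532.5, 358.1]), 49.6, 51.7, 85.0)
tin1 [204. 170.] 0.73 (array([438.3, 161.8]), 48.6, 52.0, 18.6)
tin1 [277. 219.] 0.71 (array([541.3, 264.2]), 48.9, 50.6, 82.0)
tin1 [229.  69.] 0.71 (array([309.2, 240.8]), 50.1, 48.4, 60.4)
tin1 [362. 290.] 0.65 (array([687.1, 369.4]), 16.9, 21.5, 80.5)
tin1 [268. 158.] 0.6 (array([442. , 264.5]), 48.5, 48.3, 23.3)
```

View pics/w1.png

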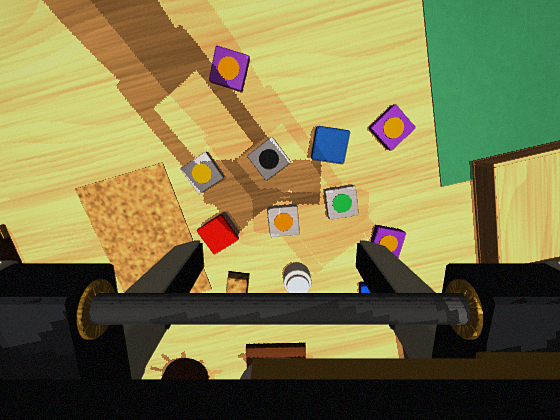

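The wrist view shows all six wanted items and the decoys: black tin (268,158), orange (283,221), green (342,203), yellow (202,173), red jar (218,233), blue jar (330,145). Next I'll go over the box.

Emit:
step_arm --deltas '[{"offset":[-2.1,-5.5,0],"roll":0},{"offset":[-2.1,-5.5,0],"roll":0},{"offset":[-2.1,-5.5,0],"roll":0},{"offset":[-2.1,-5.5,0],"roll":0},{"offset":[-2.1,-5.5,0],"roll":0},{"offset":[-2.1,-5.5,0],"roll":0},{"offset":[-2.1,-5.5,0],"roll":0},{"offset":[-2.1,-5.4,0],"roll":0.12},{"offset":[-2.1,-5.4,0],"roll":0.12},{"offset":[0,0,0],"roll":0.18},{"offset":[0,0,0],"roll":0.18},{"offset":[0,0,0],"roll":0}]'

```text
t: 5.38
tool_pos: [0.54, -0.2475, 0.2983]
orientation: [-1.263, -2.876, -0.001]
force: [-1.1, -0.1, -0.2]
opening: 0.0931
```

```bash
python3 - <<'E'
from h import *
p=snap('wrist','w2.png')
for th in('clip_pin','clip_pivot','lid','box'): print(th,[(np.round(r['xy']),round(r['score'],2)) for r in cams.pinpoint(p,th)[:3]])
for th,z in(('clip_pin',.092),('clip_pivot',.07),('lid',.054)):
    for r in cams.pinpoint(p,th)[:1]: print(th,onplane(p,r['xy'],z).round(4))
for r in cams.silhouettes(p,'lid')[:1]: print(rect(p,r['mask'],.068))
plan(.545,-.215,.12,42)
E
```

```text
clip_pin [(array([304., 171.]), 0.67)]
clip_pivot [(array([322., 150.]), 0.81)]
lid [(array([273., 192.]), 0.91)]
box []
clip_pin [ 0.5463 -0.2081  0.092 ]
clip_pivot [ 0.5475 -0.1732  0.07  ]
lid [ 0.5397 -0.2604  0.054 ]
(array([ 549.7, -194. ]), 61.3, 16.3, 88.4)
offset [ 2.15  2.69 17.87] roll 0.008 | yaw now 42.5 tilt 0.0 q6 -1.26 t 5.83
```

View pics/w2.png

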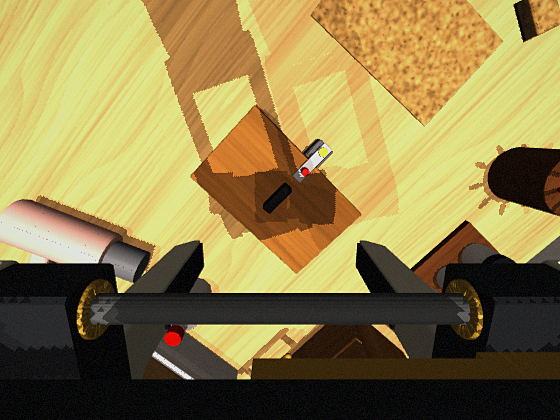

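The lid is at (275,190) with its corners near (257,106), (192,177), (298,273) and (361,213). The red pin is at (304,172).

```bash
cat >> h.py <<'E'
def redpin(p,c,r=14):
    """centroid of red pixels around pixel c"""
    I=p['pixels'].astype(int);m=(I[:,:,0]>130)&(I[:,:,1]<80)&(I[:,:,2]<80)
    yy,xx=np.nonzero(m);k=np.hypot(xx-c[0],yy-c[1])<r
    return np.array([xx[k].mean(),yy[k].mean()]),k.sum()
E
python3 - <<'E'
from h import *
p=snap('wrist')
for c in((257,106),(192,177),(298,273),(361,213)): print(onplane(p,c,.068).round(4))
C=np.mean([onplane(p,c,.068) for c in((257,106),(192,177),(298,273),(361,213))],0);print(C)
q,n=redpin(p,(304,172));print(q,n,onplane(p,q,.09))
t=snap('top');q2,n=redpin(t,(347,214));print(q2,n,onplane(t,q2,.09),tri([(p,q),(t,q2)]))
E
```

```text
[ 0.4485 -0.1908  0.068 ]
[ 0.4436 -0.3182  0.068 ]
[ 0.6471 -0.3249  0.068 ]
[ 0.6489 -0.1988  0.068 ]
[ 0.54702895 -0.25816884  0.068     ]
[306.48780488 170.82926829] 41 [ 0.54863929 -0.20712872  0.09      ]
 ** On entry to DLASCL parameter number  4 had an illegal value
 ** On entry to DLASCL parameter number  4 had an illegal valueh.py:39: RuntimeWarning: Mean of empty slice.
  return np.array([xx[k].mean(),yy[k].mean()]),k.sum()
  ret = ret.dtype.type(ret / rcount)
Traceback (most recent call last):
  File "h.py", line 20, in tri
    return np.linalg.lstsq(np.vstack(A),np.hstack(b),rcond=None)[0]
           ~~~~~~~~~~~~~~~^^^^^^^^^^^^^^^^^^^^^^^^^^^^^^^^^^^^^^
numpy.linalg.LinAlgError: SVD did not converge in Linear Least Squares
```

```bash
python3 - <<'E'
from h import *
plan(.548,-.208,.080,42.5)
E
```

```text
offset [ 2.48  3.39 21.86] roll -0.001 | yaw now 42.4 tilt 0.0 q6 -1.26 t 5.92
```

Emit:
step_arm --deltas '[{"offset":[1.2,1.7,4],"roll":0},{"offset":[1.3,1.7,4],"roll":0},{"offset":[0,0,4],"roll":0},{"offset":[0,0,4],"roll":0},{"offset":[0,0,3],"roll":0},{"offset":[0,0,2.8],"roll":0},{"offset":[0,0,0],"roll":0},{"offset":[0,0,0],"roll":0}]' --fingers 4

```text
t: 6.92
tool_pos: [0.5486, -0.2081, 0.0819]
orientation: [1.267, 2.873, -0.0]
force: [-0.5, 0.2, 1.1]
opening: 0.0401
```

Emit:
step_arm --deltas '[{"offset":[0,0,0],"roll":0},{"offset":[0,0,0],"roll":0},{"offset":[0,0,0],"roll":0},{"offset":[0,0,0],"roll":0},{"offset":[0,0,0],"roll":0}]' --fingers 0.5 --grip_force 5

```text
t: 7.55
tool_pos: [0.5482, -0.2079, 0.081]
orientation: [1.268, 2.874, -0.0]
force: [-1.2, -0.1, 2.0]
opening: 0.009
```

```bash
python3 - <<'E'
from h import *
p=snap('wrist','w3.png')
for k in(.4,.8,1.2,1.6,1.85):
    a=np.radians(-2.3)-np.pi/2+k; piv=np.array([.550,-.174]); plan(*(piv+.034*np.array([np.cos(a),np.sin(a)])),.08)
E
```

```text
offset [-0.78  1.16  0.1 ] roll 0 | yaw now 42.4 tilt 0.03 q6 -1.19 t 7.6
offset [-1.02  2.49  0.1 ] roll 0 | yaw now 42.4 tilt 0.03 q6 -1.19 t 7.6
offset [-0.73  3.81  0.1 ] roll 0 | yaw now 42.4 tilt 0.03 q6 -1.19 t 7.6
offset [0.06 4.91 0.1 ] roll 0 | yaw now 42.4 tilt 0.03 q6 -1.19 t 7.6
offset [0.74 5.41 0.1 ] roll 0 | yaw now 42.4 tilt 0.03 q6 -1.19 t 7.6
```

Emit:
step_arm --deltas '[{"offset":[-0.45,0.55,0],"roll":0},{"offset":[-0.35,0.6,0],"roll":0},{"offset":[-0.17,0.65,0],"roll":0},{"offset":[-0.08,0.7,0],"roll":0},{"offset":[0.1,0.65,0],"roll":0},{"offset":[0.2,0.65,0],"roll":0},{"offset":[0.35,0.6,0],"roll":0},{"offset":[0.45,0.5,0],"roll":0},{"offset":[0.35,0.25,0],"roll":0},{"offset":[0.35,0.25,0],"roll":0},{"offset":[0,0,0],"roll":0}]'

```text
t: 8.98
tool_pos: [0.5825, -0.1652, 0.0805]
orientation: [-1.267, -2.874, -0.001]
force: [-0.9, -0.1, 1.2]
opening: 0.0095
```

Emit:
step_arm --deltas '[{"offset":[0,0,0],"roll":0},{"offset":[0,0,0],"roll":0},{"offset":[0,0,0],"roll":0},{"offset":[0,0,-5],"roll":0},{"offset":[0,0,-5],"roll":0},{"offset":[0,0,-5],"roll":0},{"offset":[0,0,-5],"roll":0},{"offset":[0,0,0],"roll":0}]' --fingers 3

```text
t: 9.98
tool_pos: [0.5851, -0.1667, 0.2868]
orientation: [1.264, 2.866, 0.001]
force: [0.4, -0.4, -0.6]
opening: 0.0297
```

```bash
python3 - <<'E'
from h import *
p=snap('wrist','w4.png')
for th,z in(('clip_pin',.092),('clip_pivot',.07),('lid',.054),('mat',0)):
    for r in cams.pinpoint(p,th)[:1]: print(th,np.round(r['xy']),round(r['score'],2),onplane(p,r['xy'],z).round(4))
plan(.547,-.259,.08,-2.3)
E
```

```text
clip_pin [276. 188.] 0.82 [ 0.5801 -0.1656  0.092 ]
clip_pivot [252. 170.] 0.69 [ 0.545  -0.1725  0.07  ]
lid [213. 215.] 0.93 [ 0.5459 -0.2594  0.054 ]
mat [342.  46.] 0.73 [0.5248 0.0294 0.    ]
offset [-4.61 -8.85 19.83] roll 0.78 | yaw now 42.4 tilt 0.2 q6 -1.1 t 10.22
```

View pics/w4.png

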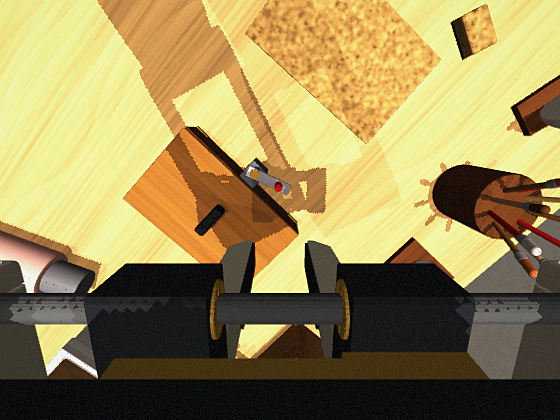

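The clip now points outward. Its pin is at (277,187), about 1.85 rad by geometry, and the mat is at (342,46). Next I'll grip the lid.

Emit:
step_arm --deltas '[{"offset":[-1.5,-3,3],"roll":0},{"offset":[-1.5,-3,3],"roll":0},{"offset":[-1.6,-2.9,3],"roll":0},{"offset":[0,0,0],"roll":0.17},{"offset":[0,0,0],"roll":0.17},{"offset":[0,0,0],"roll":0.17},{"offset":[0,0,0],"roll":0.17},{"offset":[0,0,0],"roll":0.1},{"offset":[0,0,0],"roll":0}]' --fingers 6

```text
t: 11.35
tool_pos: [0.5472, -0.2594, 0.1889]
orientation: [-2.263, -2.175, 0.001]
force: [0.2, -0.1, 0.6]
opening: 0.0597
```

```bash
python3 - <<'E'
from h import *
p=snap('wrist','w5.png')
I=p['pixels'].astype(int).max(2)
L=[r for r in cams.silhouettes(p,'lid')][:1]
for r in L:
    print(r['score'],np.round(r['xy']))
    c=max(cv2.findContours(r['mask'].astype(np.uint8),0,1)[0],key=cv2.contourArea); m=np.zeros(I.shape,np.uint8);cv2.drawContours(m,[cv2.convexHull(c)],0,1,-1)
    d=((I<45)&(m>0)).astype(np.uint8);n,lab,st,ce=cv2.connectedComponentsWithStats(d)
    for k in range(1,n):
        if st[k][4]>40: print(st[k],ce[k],rect(p,lab==k,.092))
plan(.547,-.259,.072,-2.3)
E
```

```text
0.62 [276. 193.]
[270 185  16  48 702] [277.88034188 208.55413105] (array([ 545.6, -255.4]), 44.7, 13.6, 88.0)
[216 243  15  23 193] [224.98445596 256.8238342 ] (array([ 495.2, -300.4]), 26.4, 11.6, 60.5)
[329 243  14  22 185] [333.74054054 256.11351351] (array([ 599.3, -301.6]), 12.6, 22.2, 0.2)
offset [ 0.04 -0.03 11.75] roll 0.003 | yaw now -2.2 tilt 0.11 q6 -0.49 t 11.45
```

View pics/w5.png

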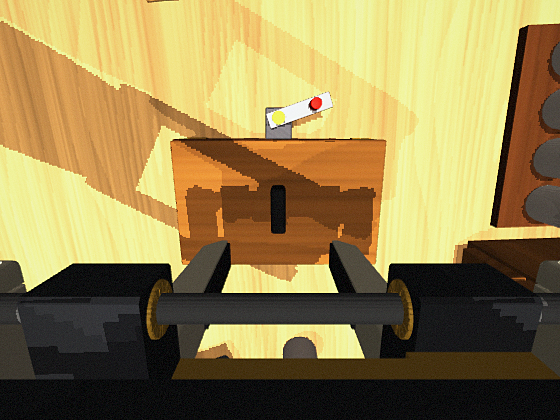

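The grip block is centred at (278,208), between the fingers. I'll descend and grip it.

Emit:
step_arm --deltas '[{"offset":[0,0,4],"roll":0},{"offset":[0,0,4],"roll":0},{"offset":[0,0,2],"roll":0},{"offset":[0,0,1.6],"roll":0},{"offset":[0,0,0],"roll":0},{"offset":[0,0,0],"roll":0}]' --fingers 6

```text
t: 12.2
tool_pos: [0.549, -0.2604, 0.0762]
orientation: [2.264, 2.175, 0.001]
force: [-0.5, -0.8, 0.7]
opening: 0.0603
```

Emit:
step_arm --deltas '[{"offset":[0,0,0],"roll":0},{"offset":[0,0,0],"roll":0},{"offset":[0,0,0],"roll":0},{"offset":[0,0,0],"roll":0},{"offset":[0,0,0],"roll":0},{"offset":[0,0,0],"roll":0},{"offset":[0,0,-1],"roll":0},{"offset":[0,0,-2],"roll":0},{"offset":[0,0,-4],"roll":0},{"offset":[0,0,-4],"roll":0},{"offset":[0,0,0],"roll":0}]' --fingers 0.5 --grip_force 40

```text
t: 13.58
tool_pos: [0.5508, -0.2614, 0.1911]
orientation: [2.259, 2.17, 0.004]
force: [0.9, -0.8, -2.6]
opening: 0.0134
```

```bash
python3 - <<'E'
from h import *
s=robot.read_state();print(s['force'],s['opening'])
w=snap('wrist');t=snap('top')
for p in (w,t):
  for th in('lid','mat'):print(th,[(np.round(r['xy']),round(r['score'],2)) for r in cams.pinpoint(p,th)[:2]])
plan(.524,.029,.19,2.9)
E
```

```text
[ 0.89038308 -0.76559269 -2.55560427] 0.013360189932579857
lid [(array([277., 240.]), 0.82)]
mat []
lid [(array([374., 210.]), 0.69)]
mat [(array([268., 220.]), 0.8)]
offset [28.71 -3.46 -0.68] roll -0.091 | yaw now -2.3 tilt 0.18 q6 -0.49 t 13.88
```

Emit:
step_arm --deltas '[{"offset":[4,-0.5,0],"roll":0},{"offset":[5,-0.6,0],"roll":0},{"offset":[5,-0.6,0],"roll":0},{"offset":[5,-0.6,0],"roll":0},{"offset":[5,-0.6,0],"roll":0},{"offset":[4.7,-0.6,0],"roll":0},{"offset":[0,0,0],"roll":-0.09},{"offset":[0,0,4],"roll":0},{"offset":[0,0,4],"roll":0},{"offset":[0,0,4],"roll":0},{"offset":[0,0,2],"roll":0},{"offset":[0,0,0],"roll":0}]'

```text
t: 15.38
tool_pos: [0.5218, 0.0285, 0.0417]
orientation: [-2.162, -2.273, 0.006]
force: [-0.7, 0.2, -2.3]
opening: 0.0136
```

```bash
python3 - <<'E'
from h import *
s=robot.read_state();print(s['force'],s['opening'],s['tool_pos']);plan(.524,.029,.025,2.9)
E
```

```text
[-0.65976011  0.18273491 -2.29682901] 0.013558850713403615 [0.52177995 0.0284521  0.04165612]
offset [0.04 0.23 1.66] roll -0.001 | yaw now 2.9 tilt 0.35 q6 -0.09 t 15.38
```

Emit:
step_arm --deltas '[{"offset":[0,0,0.8],"roll":0},{"offset":[0,0,0.3],"roll":0},{"offset":[0,0,0.2],"roll":0},{"offset":[0,0,0.2],"roll":0},{"offset":[0,0,0],"roll":0},{"offset":[0,0,0],"roll":0}]'

```text
t: 16.12
tool_pos: [0.5246, 0.0283, 0.0298]
orientation: [2.165, 2.276, 0.0]
force: [-0.2, 0.1, -1.3]
opening: 0.0137
```

Emit:
step_arm --deltas '[{"offset":[0,0,0.15],"roll":0},{"offset":[0,0,0.15],"roll":0},{"offset":[0,0,0],"roll":0},{"offset":[0,0,0],"roll":0}]'

```text
t: 16.62
tool_pos: [0.5245, 0.0283, 0.0266]
orientation: [-2.165, -2.276, 0.0]
force: [0.1, -0.0, -1.1]
opening: 0.0138
```

Emit:
step_arm --deltas '[{"offset":[0,0,0.15],"roll":0},{"offset":[0,0,0.15],"roll":0},{"offset":[0,0,0],"roll":0},{"offset":[0,0,0],"roll":0}]'

```text
t: 17.12
tool_pos: [0.5246, 0.0284, 0.0236]
orientation: [2.165, 2.276, 0.0]
force: [0.2, 0.3, -1.5]
opening: 0.0138
```

Emit:
step_arm --deltas '[{"offset":[0,0,0.15],"roll":0},{"offset":[0,0,0.1],"roll":0},{"offset":[0,0,0],"roll":0},{"offset":[0,0,0],"roll":0}]'

```text
t: 17.62
tool_pos: [0.5246, 0.0284, 0.0235]
orientation: [-2.165, -2.276, 0.001]
force: [-12.7, -0.6, 24.1]
opening: 0.0136
```

Emit:
step_arm --deltas '[{"offset":[0,0,-0.25],"roll":0},{"offset":[0,0,0],"roll":0}]'

```text
t: 17.88
tool_pos: [0.5247, 0.0283, 0.0237]
orientation: [2.165, 2.276, 0.0]
force: [-0.3, -0.0, -1.4]
opening: 0.0139
```

Emit:
step_arm --deltas '[{"offset":[0,0,0],"roll":0},{"offset":[0,0,0],"roll":0},{"offset":[0,0,-2],"roll":0},{"offset":[0,0,-4],"roll":0},{"offset":[0,0,-5],"roll":0},{"offset":[0,0,-5],"roll":0},{"offset":[0,0,0],"roll":0}]' --fingers 4

```text
t: 18.75
tool_pos: [0.5278, 0.0282, 0.1891]
orientation: [2.16, 2.271, 0.01]
force: [0.4, -0.9, -0.8]
opening: 0.0401
```

```bash
python3 - <<'E'
from h import *
w=snap('wrist');t=snap('top','t2.png')
for p in (w,t):
  for th,z in(('lid',.003),('mat',0)):print(th,[(np.round(onplane(p,r['xy'],z),3),round(r['score'],2)) for r in cams.pinpoint(p,th)[:2]])
  for r in cams.silhouettes(p,'lid')[:1]: print(rect(p,r['mask'],.017))
plan(.438,.16,.17,18.6)
E
```

```text
lid [(array([0.518, 0.03 , 0.003]), 0.57)]
mat [(array([0.435, 0.161, 0.   ]), 0.69)]
(array([524.3,  30.3]), 206.7, 129.5, 2.7)
lid [(array([0.515, 0.015, 0.003]), 0.55)]
mat [(array([0.642, 0.256, 0.   ]), 0.51), (array([0.444, 0.36 , 0.   ]), 0.22)]
(array([484. ,  49.7]), 131.9, 80.8, 3.0)
offset [13.58 -7.9   1.24] roll -0.275 | yaw now 2.9 tilt 0.14 q6 -0.09 t 19.15
```

Emit:
step_arm --deltas '[{"offset":[4.5,-2.7,0],"roll":0},{"offset":[4.5,-2.6,0],"roll":0},{"offset":[4.6,-2.6,0.6],"roll":0},{"offset":[0,0,0.6],"roll":-0.14},{"offset":[0,0,0],"roll":-0.135},{"offset":[0,0,0],"roll":0}]' --fingers 7

```text
t: 19.9
tool_pos: [0.4384, 0.1603, 0.171]
orientation: [-1.833, -2.551, 0.001]
force: [0.1, -0.3, -0.0]
opening: 0.0701
```

```bash
cat >> h.py <<'E'
def item(p,cls,z,near):
    """nearest detection of cls to a world xy guess; rect on its top plane"""
    out=[rect(p,r['mask'],z)+(round(r['score'],2),) for r in cams.silhouettes(p,cls)]
    return sorted(out,key=lambda o:np.hypot(*(o[0]/1000-near)))[:2]
E
python3 - <<'E'
from h import *
p=snap('wrist','w6.png')
print(item(p,'tin1',.018,(.438,.16)),robot.read_state()['tool_pos'])
E
```

```text
[(array([438.7, 160.8]), 47.7, 47.6, 18.6, 0.89), (array([441.6, 263.5]), 48.4, 47.9, 23.6, 0.88)] [0.43874103 0.16010292 0.17134097]
```

View pics/w6.png

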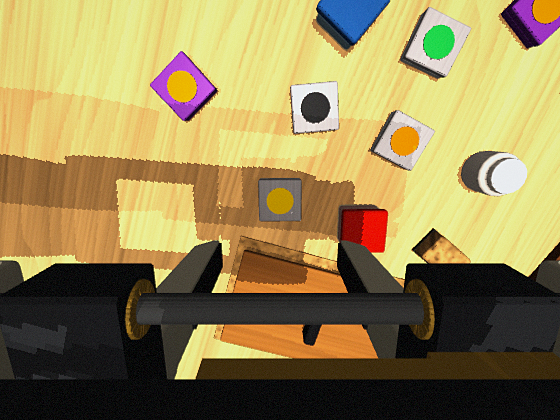

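The yellow tin sits at (280,200), square between the fingers and 47.7 mm wide. I'll descend and grip it.

Emit:
step_arm --deltas '[{"offset":[0,0,4.5],"roll":0},{"offset":[0,0,4.5],"roll":0},{"offset":[0,0,4.5],"roll":0},{"offset":[0,0,2],"roll":0},{"offset":[0,0,1.1],"roll":0},{"offset":[0,0,0],"roll":0},{"offset":[0,0,0],"roll":0}]' --fingers 6.4

```text
t: 20.88
tool_pos: [0.4399, 0.1604, 0.0068]
orientation: [1.833, 2.55, 0.002]
force: [-0.6, -0.5, 0.5]
opening: 0.0639
```

Emit:
step_arm --deltas '[{"offset":[0,0,0],"roll":0},{"offset":[0,0,0],"roll":0},{"offset":[0,0,0],"roll":0},{"offset":[0,0,0],"roll":0},{"offset":[0,0,0],"roll":0}]' --fingers 4 --grip_force 30

```text
t: 21.5
tool_pos: [0.4394, 0.1604, 0.0063]
orientation: [1.832, 2.551, 0.001]
force: [-1.9, -0.2, 6.2]
opening: 0.0479
```

Emit:
step_arm --deltas '[{"offset":[0,0,-1],"roll":0},{"offset":[0,0,-4],"roll":0},{"offset":[0,0,-5],"roll":0},{"offset":[0,0,-5],"roll":0},{"offset":[0,0,0],"roll":0},{"offset":[0,0,0],"roll":0}]'

```text
t: 22.25
tool_pos: [0.4385, 0.1601, 0.1552]
orientation: [-1.833, -2.551, 0.0]
force: [0.8, 0.2, -1.0]
opening: 0.0476
```

```bash
python3 - <<'E'
from h import *
plan(.597,-.234,.17,-2.3)
a=np.radians(-2.3);c,s=np.cos(a),np.sin(a)
for b in((-50,27),(-50,-27),(50,27),(50,-27)): print(b,.547+(c*b[0]-s*b[1])/1e3,-.259+(s*b[0]+c*b[1])/1e3)
E
```

```text
offset [-42.41   2.44  -1.48] roll 0.365 | yaw now 18.6 tilt 0.02 q6 -0.08 t 22.25
(-50, 27) 0.49812383864265686 -0.23001516170528197
(-50, -27) 0.4959567218458986 -0.28397165904146204
(50, 27) 0.5980432781541014 -0.23402834095853794
(50, -27) 0.5958761613573432 -0.28798483829471805
```

Emit:
step_arm --deltas '[{"offset":[-4.4,0.3,-0.7],"roll":0},{"offset":[-5.4,0.3,-0.8],"roll":0},{"offset":[-5.4,0.3,0],"roll":0},{"offset":[-5.4,0.3,0],"roll":0},{"offset":[-5.4,0.3,0],"roll":0},{"offset":[-5.4,0.3,0],"roll":0},{"offset":[-5.5,0.3,0],"roll":0},{"offset":[-5.5,0.3,0],"roll":0.09},{"offset":[0,0,0],"roll":0.14},{"offset":[0,0,0],"roll":0.135},{"offset":[0,0,0],"roll":0}]'

```text
t: 23.62
tool_pos: [0.5957, -0.2335, 0.1678]
orientation: [-2.262, -2.174, 0.002]
force: [-0.4, 0.5, -1.1]
opening: 0.0477
```

```bash
python3 - <<'E'
from h import *
p=snap('wrist','w7.png');plan(.598,-.234,.17,-2.3);print(robot.read_state()['opening'])
for th,z in (('box',0),('divider',.036),('clip_pivot',.07),('clip_pin',.092)): print(th,[(np.round(r['xy']),np.round(onplane(p,r['xy'],z),4),round(r['score'],2)) for r in cams.pinpoint(p,th)[:2]])
for r in cams.silhouettes(p,'box')[:1]: print(rect(p,r['mask'],.06))
E
```

```text
offset [-0.05  0.21 -0.16] roll 0.003 | yaw now -2.1 tilt 0.2 q6 -0.42 t 23.68
0.04735743659678978
box [(array([239., 220.]), array([ 0.5459, -0.2585,  0.    ]), 0.69)]
divider [(array([232., 229.]), array([ 0.5442, -0.258 ,  0.036 ]), 0.81)]
clip_pivot []
clip_pin []
(array([ 543.5, -223.8]), 220.3, 121.0, 10.2)
```

View pics/w7.png

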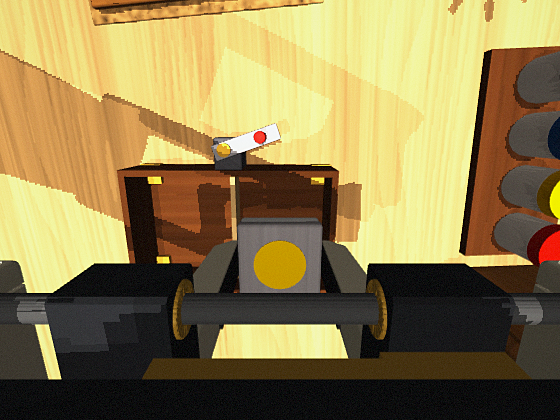

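The box is open. Its far rim corners are near (119,170) and (338,170), and the divider's top edge is at about (234,180). I'll convert those, with the tin held at (280,262).

```bash
python3 - <<'E'
from h import *
p=snap('wrist')
for n,c,z in(('L',(118.5,170),.06),('R',(338.5,169),.06),('divfar',(234,178),.036),('bracket mid',(230,168),.058),('tin',(280,259),None)):
    print(n,onplane(p,c,z).round(4) if z else '')
g=cv2.cvtColor(p['pixels'],cv2.COLOR_RGB2GRAY)
print(p['pixels'][185,215:260].tolist()[::3])
cv2.imwrite('pics/w7c.png',cv2.resize(p['pixels'][140:320,100:360,::-1],None,fx=3,fy=3,interpolation=cv2.INTER_CUBIC))
E
```

```text
L [ 0.448  -0.1899  0.06  ]
R [ 0.6537 -0.1968  0.06  ]
divfar [ 0.5515 -0.2049  0.036 ]
bracket mid [ 0.552  -0.1922  0.058 ]
tin 
[[77, 38, 13], [85, 45, 21], [164, 82, 34], [159, 87, 37], [154, 74, 31], [166, 123, 76], [177, 134, 81], [64, 50, 35], [69, 35, 18], [68, 35, 22], [67, 34, 13], [65, 36, 17], [64, 34, 19], [65, 38, 21], [69, 38, 13]]
```

View pics/w7c.png

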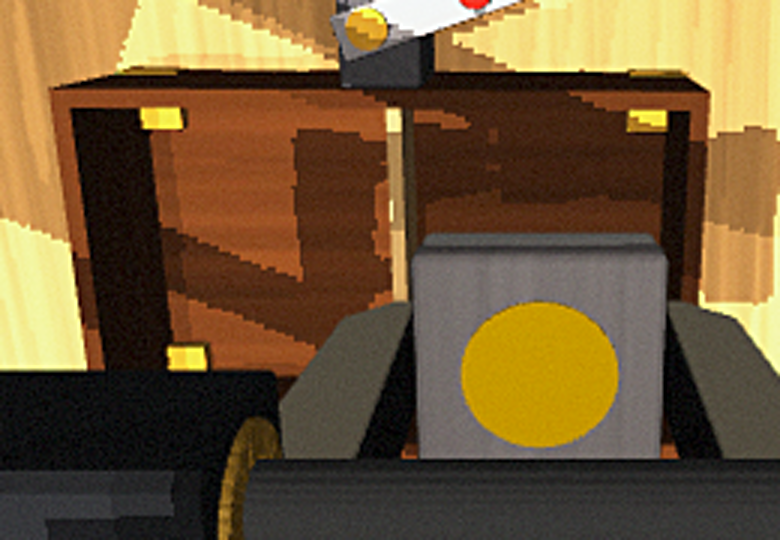

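Emit:
step_arm --deltas '[{"offset":[0.1,0.35,0],"roll":0},{"offset":[0,0,4],"roll":0},{"offset":[0,0,4],"roll":0},{"offset":[0,0,3],"roll":0},{"offset":[0,0,2],"roll":0},{"offset":[0,0,1],"roll":0},{"offset":[0,0,0],"roll":0},{"offset":[0,0,0],"roll":0}]'

```text
t: 24.98
tool_pos: [0.6016, -0.2336, 0.0323]
orientation: [2.264, 2.175, 0.001]
force: [0.2, -0.1, -0.7]
opening: 0.0479
```

Emit:
step_arm --deltas '[{"offset":[0.1,-0.2,0],"roll":0},{"offset":[0,0,1],"roll":0},{"offset":[0,0,0.5],"roll":0},{"offset":[0,0,0.2],"roll":0},{"offset":[0,0,0],"roll":0},{"offset":[0,0,0],"roll":0}]'

```text
t: 25.72
tool_pos: [0.5987, -0.232, 0.0138]
orientation: [2.265, 2.176, 0.0]
force: [-0.1, -0.3, -0.8]
opening: 0.0477
```

Emit:
step_arm --deltas '[{"offset":[0,0.05,0.1],"roll":0},{"offset":[0,0,0],"roll":0}]'

```text
t: 25.98
tool_pos: [0.5991, -0.232, 0.0127]
orientation: [2.265, 2.176, 0.0]
force: [-0.1, -0.6, -0.7]
opening: 0.0477
```

Emit:
step_arm --deltas '[{"offset":[0,0,0],"roll":0},{"offset":[0,0,0],"roll":0},{"offset":[0,0,-1],"roll":0},{"offset":[0,0,-4],"roll":0},{"offset":[0,0,-5],"roll":0},{"offset":[0,0,-5],"roll":0},{"offset":[0,0,0],"roll":0}]' --fingers 5.4

```text
t: 26.85
tool_pos: [0.6024, -0.2336, 0.1701]
orientation: [2.258, 2.169, 0.006]
force: [0.3, -0.8, -0.5]
opening: 0.054
```

```bash
python3 - <<'E'
from h import *
p=snap('wrist','w8.png');s=robot.read_state();print(s['tool_pos'],s['force'])
print(item(p,'tin1',.024,(.6,-.233)))
plan(.442,.2635,.17,23.5)
E
```

```text
[ 0.60090735 -0.23286891  0.16664125] [ 0.22232345  0.63156666 -0.08071513]
[(array([ 599.1, -231.6]), 50.0, 48.1, 88.6, 0.57)]
offset [ 48.9  -17.72  -0.69] roll -0.45 | yaw now -2.3 tilt 0.12 q6 -0.41 t 26.95
```

Emit:
step_arm --deltas '[{"offset":[4.5,-1.6,0],"roll":0},{"offset":[5.5,-2,0],"roll":0},{"offset":[5.6,-2,0],"roll":0},{"offset":[5.6,-2,0],"roll":0},{"offset":[5.6,-2,0],"roll":0},{"offset":[5.6,-2,0],"roll":0},{"offset":[5.6,-2.1,0],"roll":0},{"offset":[5.6,-2,0],"roll":0},{"offset":[5.3,-2,0],"roll":-0.1},{"offset":[0,0,0],"roll":-0.17},{"offset":[0,0,0],"roll":-0.17},{"offset":[0,0,0],"roll":0}]' --fingers 6.4

```text
t: 28.45
tool_pos: [0.4405, 0.2634, 0.1608]
orientation: [-1.736, -2.617, 0.004]
force: [0.4, 0.3, 0.4]
opening: 0.0639
```

```bash
python3 - <<'E'
from h import *
p=snap('wrist','w9.png');s=robot.read_state()
for o in item(p,'tin1',.018,(.442,.2635)): print(o)
plan(.442,.2635,.0055,23.5)
E
```

```text
(array([441.6, 265.2]), 47.0, 48.7, 23.8, 0.65)
(array([540.5, 265.5]), 45.0, 52.4, 82.7, 0.65)
offset [-1.000e-02  1.300e-01  1.559e+01] roll -0.014 | yaw now 22.7 tilt 0.12 q6 0.04 t 28.55
```

Emit:
step_arm --deltas '[{"offset":[0.1,0.1,4.5],"roll":-0.015},{"offset":[0,0,4.5],"roll":0},{"offset":[0,0,4],"roll":0},{"offset":[0,0,1.6],"roll":0},{"offset":[0,0,1],"roll":0},{"offset":[0,0,0],"roll":0},{"offset":[0,0,0],"roll":0}]'

```text
t: 29.42
tool_pos: [0.4435, 0.2656, 0.0082]
orientation: [1.716, 2.63, 0.003]
force: [0.2, -0.6, 0.5]
opening: 0.0639
```

Emit:
step_arm --deltas '[{"offset":[0,0,0],"roll":0},{"offset":[0,0,0],"roll":0},{"offset":[0,0,0],"roll":0},{"offset":[0,0,0],"roll":0},{"offset":[0,0,0],"roll":0}]' --fingers 4

```text
t: 30.05
tool_pos: [0.4427, 0.2652, 0.0073]
orientation: [1.716, 2.631, 0.001]
force: [-2.1, -0.2, 5.7]
opening: 0.0478
```

Emit:
step_arm --deltas '[{"offset":[0,0,-1],"roll":0},{"offset":[0,0,-4],"roll":0},{"offset":[0,0,-5],"roll":0},{"offset":[0,0,-5],"roll":0},{"offset":[0,0,0],"roll":0},{"offset":[0,0,0],"roll":0}]'

```text
t: 30.8
tool_pos: [0.4419, 0.2649, 0.1562]
orientation: [-1.716, -2.631, 0.001]
force: [-1.0, 0.1, -1.9]
opening: 0.0476
```

```bash
python3 - <<'E'
from h import *
a=np.radians(-2.1);c,s=np.cos(a),np.sin(a)
for b in((-50,27),(-50,-27),(50,27),(50,-27)): print(b,round(.5485+(c*b[0]-s*b[1])/1e3,4),round(-.258+(s*b[0]+c*b[1])/1e3,4))
print(robot.read_state()['opening']);plan(.5975,-.287,.165,-2.1)
E
```

```text
(-50, 27) 0.4995 -0.2292
(-50, -27) 0.4975 -0.2831
(50, 27) 0.5995 -0.2329
(50, -27) 0.5975 -0.2868
0.04760546559965265
offset [-56.77  -8.01  -0.88] roll 0.452 | yaw now 23.8 tilt 0.02 q6 0.03 t 30.8
```

Emit:
step_arm --deltas '[{"offset":[-4.8,-0.7,-0.5],"roll":0},{"offset":[-5.7,-0.8,-0.4],"roll":0},{"offset":[-5.8,-0.8,0],"roll":0},{"offset":[-5.8,-0.8,0],"roll":0},{"offset":[-5.8,-0.8,0],"roll":0},{"offset":[-5.8,-0.8,0],"roll":0},{"offset":[-5.8,-0.8,0],"roll":0},{"offset":[-5.8,-0.8,0],"roll":0},{"offset":[-5.8,-0.8,0],"roll":0},{"offset":[-5.7,-0.9,0],"roll":0.15},{"offset":[0,0,0],"roll":0.15},{"offset":[0,0,0],"roll":0.15}]'

```text
t: 32.3
tool_pos: [0.5964, -0.2873, 0.1618]
orientation: [-2.263, -2.171, 0.002]
force: [-0.1, -0.4, -0.8]
opening: 0.0475
```

Emit:
step_arm --deltas '[{"offset":[0,0,3],"roll":0},{"offset":[0,0,3],"roll":0},{"offset":[0,0,1],"roll":0},{"offset":[0,0,0],"roll":0},{"offset":[0,0,0],"roll":0}]'

```text
t: 32.92
tool_pos: [0.5987, -0.2874, 0.0968]
orientation: [2.259, 2.181, 0.001]
force: [1.0, -0.2, 0.9]
opening: 0.0475
```

```bash
python3 - <<'E'
from h import *
print(robot.read_state()['opening']);plan(.5975,-.287,.014,-2.1)
E
```

```text
0.04748848302941998
offset [ 0.04 -0.13  8.28] roll 0.002 | yaw now -2.0 tilt 0.09 q6 -0.49 t 32.92
```

Emit:
step_arm --deltas '[{"offset":[0,-0.1,3],"roll":0},{"offset":[0,0,3],"roll":0},{"offset":[0,0,1],"roll":0},{"offset":[0,0,0.8],"roll":0},{"offset":[0,0,0.45],"roll":0},{"offset":[0,0,0],"roll":0},{"offset":[0,0,0],"roll":0}]'

```text
t: 33.8
tool_pos: [0.5976, -0.2873, 0.014]
orientation: [2.259, 2.181, 0.001]
force: [0.3, 0.2, -1.1]
opening: 0.0479
```

Emit:
step_arm --deltas '[{"offset":[0,0,0],"roll":0},{"offset":[0,0,0],"roll":0},{"offset":[0,0,-1],"roll":0},{"offset":[0,0,-4],"roll":0},{"offset":[0,0,-5],"roll":0},{"offset":[0,0,-5],"roll":0},{"offset":[0,0,0],"roll":0}]' --fingers 5.4

```text
t: 34.67
tool_pos: [0.6004, -0.2889, 0.1709]
orientation: [2.252, 2.175, 0.005]
force: [0.7, -0.0, 0.0]
opening: 0.0539
```

```bash
python3 - <<'E'
from h import *
p=snap('wrist','w10.png')
for o in item(p,'tin1',.024,(.598,-.287)):print(o)
plan(.541,.265,.17,82.5-90)
E
```

```text
(array([ 597.9, -287.3]), 50.1, 49.3, 87.9, 0.78)
(array([ 599.8, -232.6]), 46.7, 48.6, 87.9, 0.58)
offset [55.   -7.59 -0.61] roll 0.096 | yaw now -2.0 tilt 0.14 q6 -0.49 t 34.77
```

Emit:
step_arm --deltas '[{"offset":[4.6,-0.6,0],"roll":0},{"offset":[5.6,-0.8,0],"roll":0},{"offset":[5.6,-0.8,0],"roll":0},{"offset":[5.6,-0.8,0],"roll":0},{"offset":[5.6,-0.8,0],"roll":0},{"offset":[5.6,-0.8,0],"roll":0},{"offset":[5.6,-0.8,0],"roll":0},{"offset":[5.6,-0.8,0],"roll":0},{"offset":[5.6,-0.7,0],"roll":0},{"offset":[5.6,-0.7,0],"roll":0.095},{"offset":[0,0,0],"roll":0},{"offset":[0,0,0],"roll":0}]' --fingers 6.4

```text
t: 36.28
tool_pos: [0.5394, 0.2648, 0.1615]
orientation: [-2.359, -2.074, 0.005]
force: [0.1, 0.6, 0.1]
opening: 0.0639
```

```bash
python3 - <<'E'
from h import *
p=snap('wrist','w11.png')
for o in item(p,'tin1',.018,(.541,.265)): print(o)
plan(.541,.265,.0065,-7.5)
E
```

```text
(array([543.8, 263.2]), 48.7, 47.7, 82.7, 0.78)
(array([535. , 358.6]), 48.4, 47.7, 85.9, 0.82)
offset [ 0.14  0.09 15.57] roll 0.0 | yaw now -7.5 tilt 0.1 q6 0.5 t 36.38
```

Emit:
step_arm --deltas '[{"offset":[-0.05,0.35,4.5],"roll":0},{"offset":[0,0,4.5],"roll":0},{"offset":[0,0,4],"roll":0},{"offset":[0,0,1.6],"roll":0},{"offset":[0,0,0.95],"roll":0},{"offset":[0,0,0],"roll":0},{"offset":[0,0,0],"roll":0}]'

```text
t: 37.25
tool_pos: [0.5451, 0.2648, 0.0094]
orientation: [2.36, 2.072, 0.004]
force: [-0.4, 0.6, -0.6]
opening: 0.0638
```

Emit:
step_arm --deltas '[{"offset":[0,0,0],"roll":0},{"offset":[0,0,0],"roll":0},{"offset":[0,0,0],"roll":0},{"offset":[0,0,0],"roll":0},{"offset":[0,0,0],"roll":0}]' --fingers 4

```text
t: 37.88
tool_pos: [0.5442, 0.2646, 0.0084]
orientation: [2.361, 2.072, 0.001]
force: [-1.0, 0.4, 7.0]
opening: 0.0477
```

Emit:
step_arm --deltas '[{"offset":[0,0,-1],"roll":0},{"offset":[0,0,-4],"roll":0},{"offset":[0,0,-5],"roll":0},{"offset":[0,0,-5],"roll":0},{"offset":[0,0,0],"roll":0},{"offset":[0,0,0],"roll":0}]'

```text
t: 38.62
tool_pos: [0.5435, 0.2642, 0.1574]
orientation: [-2.361, -2.072, 0.0]
force: [0.0, 0.8, -1.5]
opening: 0.0477
```

```bash
python3 - <<'E'
from h import *
print(robot.read_state()['opening']);plan(.5995,-.232,.165,-2.1)
E
```

```text
0.047738563067205364
offset [-48.48  11.98  -0.76] roll -0.093 | yaw now -7.4 tilt 0.02 q6 0.5 t 38.62
```

Emit:
step_arm --deltas '[{"offset":[-4.7,1.2,-0.4],"roll":0},{"offset":[-5.4,1.3,-0.4],"roll":0},{"offset":[-5.5,1.35,0],"roll":0},{"offset":[-5.5,1.35,0],"roll":0},{"offset":[-5.5,1.35,0],"roll":0},{"offset":[-5.5,1.35,0],"roll":0},{"offset":[-5.5,1.35,0],"roll":0},{"offset":[-5.5,1.35,0],"roll":0},{"offset":[-5.3,1.4,0],"roll":-0.093},{"offset":[0,0,2],"roll":0},{"offset":[0,0,3],"roll":0},{"offset":[0,0,2],"roll":0}]'

```text
t: 40.12
tool_pos: [0.5979, -0.2294, 0.0913]
orientation: [-2.258, -2.176, 0.003]
force: [-0.1, -0.1, -0.0]
opening: 0.0477
```

Emit:
step_arm --deltas '[{"offset":[0,0,0],"roll":0},{"offset":[0,0,0],"roll":0}]'

```text
t: 40.38
tool_pos: [0.6004, -0.2307, 0.0963]
orientation: [2.261, 2.18, 0.0]
force: [0.5, -0.6, -0.3]
opening: 0.0475
```

```bash
python3 - <<'E'
from h import *
print(robot.read_state()['opening']);plan(.5995,-.231,.034,-2.1)
E
```

```text
0.047489590483281545
offset [-0.03 -0.09  6.23] roll 0.0 | yaw now -2.1 tilt 0.03 q6 -0.41 t 40.38
```

Emit:
step_arm --deltas '[{"offset":[0,-0.1,3],"roll":0},{"offset":[0,0,1.8],"roll":0},{"offset":[0,0,0.8],"roll":0},{"offset":[0,0,0.5],"roll":0},{"offset":[0,0,0.2],"roll":0},{"offset":[0,0,0],"roll":0},{"offset":[0,0,0],"roll":0}]'

```text
t: 41.25
tool_pos: [0.5994, -0.2313, 0.0333]
orientation: [2.262, 2.179, 0.001]
force: [0.2, -0.2, -1.4]
opening: 0.0477
```

Emit:
step_arm --deltas '[{"offset":[0,0,0.05],"roll":0},{"offset":[0,0,0],"roll":0}]'

```text
t: 41.5
tool_pos: [0.5992, -0.2312, 0.0324]
orientation: [2.262, 2.18, 0.0]
force: [0.3, -0.6, -0.1]
opening: 0.0474
```

Emit:
step_arm --deltas '[{"offset":[0,0,0],"roll":0},{"offset":[0,0,0],"roll":0},{"offset":[0,0,-1],"roll":0},{"offset":[0,0,-4],"roll":0},{"offset":[0,0,-4],"roll":0},{"offset":[0,0,-4],"roll":0},{"offset":[0,0,0],"roll":0}]' --fingers 5.4

```text
t: 42.38
tool_pos: [0.6018, -0.2324, 0.1682]
orientation: [2.256, 2.174, 0.005]
force: [-0.7, -0.4, 0.0]
opening: 0.0541
```

```bash
python3 - <<'E'
from h import *
p=snap('wrist','w12.png')
for o in item(p,'tin1',.042,(.6,-.232)):print(o)
plan(.5345,.358,.165,-4.5)
E
```

```text
(array([ 599.4, -231.6]), 48.3, 47.4, 87.7, 0.55)
(array([ 597.6, -279.4]), 46.7, 44.7, 88.8, 0.95)
offset [58.64 -8.67 -0.24] roll 0.042 | yaw now -2.1 tilt 0.09 q6 -0.41 t 42.48
```

Emit:
step_arm --deltas '[{"offset":[4.6,-0.7,0],"roll":0},{"offset":[5.4,-0.8,0],"roll":0},{"offset":[5.4,-0.8,0],"roll":0},{"offset":[5.4,-0.8,0],"roll":0},{"offset":[5.4,-0.8,0],"roll":0},{"offset":[5.4,-0.8,0],"roll":0},{"offset":[5.4,-0.8,0],"roll":0},{"offset":[5.4,-0.8,0],"roll":0},{"offset":[5.4,-0.8,0],"roll":0},{"offset":[5.4,-0.8,0],"roll":0},{"offset":[5.4,-0.8,0],"roll":0.035},{"offset":[0,0,0],"roll":0}]' --fingers 6.2

```text
t: 43.98
tool_pos: [0.5313, 0.3609, 0.1597]
orientation: [-2.294, -2.144, 0.005]
force: [0.4, 0.1, -0.5]
opening: 0.0617
```

```bash
python3 - <<'E'
from h import *
p=snap('wrist','w13.png')
for o in item(p,'tin1',.018,(.5345,.358)): print(o)
for o in item(p,'jar1',.04,(.441,.354)): print(o)
plan(.5345,.358,.0075,-4.1)
E
```

```text
(array([534.4, 359.6]), 49.6, 48.5, 86.2, 0.83)
(array([617.1, 419.3]), 48.2, 49.9, 65.8, 0.6)
(array([445.7, 358.6]), 54.5, 50.1, 68.4, 0.88)
(array([533.9, 197.6]), 36.9, 50.8, 88.6, 0.67)
offset [ 0.16  0.16 15.31] roll -0.0 | yaw now -4.1 tilt 0.16 q6 0.58 t 44.12
```

Emit:
step_arm --deltas '[{"offset":[0.2,0.15,4.5],"roll":0},{"offset":[0,0,4.5],"roll":0},{"offset":[0,0,3.8],"roll":0},{"offset":[0,0,1.6],"roll":0},{"offset":[0,0,0.9],"roll":0},{"offset":[0,0,0],"roll":0},{"offset":[0,0,0],"roll":0}]'

```text
t: 45.0
tool_pos: [0.5367, 0.3602, 0.011]
orientation: [2.3, 2.139, 0.004]
force: [0.7, 0.3, -0.3]
opening: 0.0619
```

Emit:
step_arm --deltas '[{"offset":[0,0,0],"roll":0},{"offset":[0,0,0],"roll":0},{"offset":[0,0,0],"roll":0},{"offset":[0,0,0],"roll":0},{"offset":[0,0,0],"roll":0}]' --fingers 4

```text
t: 45.62
tool_pos: [0.5358, 0.36, 0.01]
orientation: [2.3, 2.14, 0.002]
force: [-1.8, -0.5, 5.5]
opening: 0.0477
```

Emit:
step_arm --deltas '[{"offset":[0,0,-1],"roll":0},{"offset":[0,0,-4],"roll":0},{"offset":[0,0,-5],"roll":0},{"offset":[0,0,-5],"roll":0},{"offset":[0,0,0],"roll":0},{"offset":[0,0,0],"roll":0}]'

```text
t: 46.38
tool_pos: [0.5351, 0.3595, 0.1588]
orientation: [-2.3, -2.14, 0.001]
force: [-0.2, -0.9, -1.5]
opening: 0.0474
```

```bash
python3 - <<'E'
from h import *
print(robot.read_state()['opening']);plan(.5975,-.2875,.165,-2.1)
E
```

```text
0.0474385987973936
offset [-64.08  10.87  -0.6 ] roll -0.035 | yaw now -4.1 tilt 0.02 q6 0.58 t 46.38
```

Emit:
step_arm --deltas '[{"offset":[-4.6,0.8,-0.3],"roll":0},{"offset":[-5.4,0.9,-0.3],"roll":0},{"offset":[-5.4,0.9,0],"roll":0},{"offset":[-5.4,0.9,0],"roll":0},{"offset":[-5.4,0.9,0],"roll":0},{"offset":[-5.4,0.9,0],"roll":0},{"offset":[-5.4,0.9,0],"roll":0},{"offset":[-5.4,0.9,0],"roll":0},{"offset":[-5.4,0.9,0],"roll":0},{"offset":[-5.4,0.9,0],"roll":0},{"offset":[-5.4,0.95,0],"roll":0},{"offset":[-5.5,0.95,0],"roll":-0.035}]'

```text
t: 47.88
tool_pos: [0.5956, -0.2885, 0.1623]
orientation: [-2.258, -2.178, 0.002]
force: [0.3, -0.2, -1.3]
opening: 0.0475
```

Emit:
step_arm --deltas '[{"offset":[0,0,2],"roll":0},{"offset":[0,0,3],"roll":0},{"offset":[0,0,2],"roll":0},{"offset":[0,0,0],"roll":0},{"offset":[0,0,0],"roll":0}]'

```text
t: 48.5
tool_pos: [0.5974, -0.2871, 0.0958]
orientation: [2.261, 2.18, 0.0]
force: [0.5, 0.5, -0.3]
opening: 0.0477
```

```bash
python3 - <<'E'
from h import *
print(robot.read_state()['opening']);plan(.5978,-.287,.035,-2.1)
E
```

```text
0.04773847996070156
offset [0.01 0.03 6.08] roll 0.0 | yaw now -2.1 tilt 0.04 q6 -0.49 t 48.5
```

Emit:
step_arm --deltas '[{"offset":[0,0,3],"roll":0},{"offset":[0,0,1.8],"roll":0},{"offset":[0,0,0.8],"roll":0},{"offset":[0,0,0.4],"roll":0},{"offset":[0,0,0.15],"roll":0},{"offset":[0,0,0],"roll":0},{"offset":[0,0,0],"roll":0}]'

```text
t: 49.38
tool_pos: [0.5974, -0.2877, 0.0343]
orientation: [2.262, 2.179, 0.0]
force: [0.1, 1.1, -0.9]
opening: 0.0477
```

Emit:
step_arm --deltas '[{"offset":[0,0,0],"roll":0},{"offset":[0,0,0],"roll":0},{"offset":[0,0,-1],"roll":0},{"offset":[0,0,-4],"roll":0},{"offset":[0,0,-4],"roll":0},{"offset":[0,0,-4],"roll":0},{"offset":[0,0,0],"roll":0}]' --fingers 5.4

```text
t: 50.25
tool_pos: [0.5997, -0.289, 0.1699]
orientation: [2.256, 2.174, 0.004]
force: [0.5, -0.1, 0.3]
opening: 0.0542
```

```bash
python3 - <<'E'
from h import *
p=snap('wrist','w14.png')
for o in item(p,'tin1',.042,(.598,-.287)):print(o)
t=snap('top')
for n,z in(('jar1',.04),):
  for o in item(t,n,z,(.53,.16)):print(o)
plan(.533,.162,.165,19.5)
E
```

```text
(array([ 597.5, -287.8]), 48.5, 49.5, 87.8, 0.7)
(array([ 598.4, -262. ]), 3.0, 42.1, 87.8, 0.67)
(array([531.4, 157.4]), 53.1, 48.7, 18.9, 0.67)
(array([521. ,  26.6]), 225.1, 145.8, 2.5, 0.53)
offset [44.64 -7.98 -0.22] roll -0.377 | yaw now -2.1 tilt 0.13 q6 -0.49 t 50.45
```

Emit:
step_arm --deltas '[{"offset":[4.6,-0.8,0],"roll":0},{"offset":[5.7,-1,0],"roll":0},{"offset":[5.7,-1,0],"roll":0},{"offset":[5.7,-1,0],"roll":0},{"offset":[5.7,-1,0],"roll":0},{"offset":[5.7,-1,0],"roll":0},{"offset":[5.7,-1,0],"roll":0},{"offset":[5.8,-1.1,0],"roll":-0.12},{"offset":[0,0,0],"roll":-0.13},{"offset":[0,0,0],"roll":-0.127},{"offset":[0,0,0],"roll":0},{"offset":[0,0,0],"roll":0}]' --fingers 6.4

```text
t: 51.95
tool_pos: [0.5341, 0.1609, 0.1627]
orientation: [-1.817, -2.562, 0.002]
force: [1.3, 0.1, 0.6]
opening: 0.064
```

```bash
python3 - <<'E'
from h import *
p=snap('wrist','w15.png')
for o in item(p,'jar1',.04,(.533,.162)): print(o)
plan(.533,.162,.014,19.5)
E
```

```text
(array([533.5, 162.4]), 47.2, 49.9, 18.5, 0.79)
(array([457.4, 320.9]), 19.6, 9.0, 19.3, 0.5)
offset [ 0.15 -0.08 14.92] roll -0.003 | yaw now 19.3 tilt 0.04 q6 -0.14 t 52.05
```

View pics/w15.png

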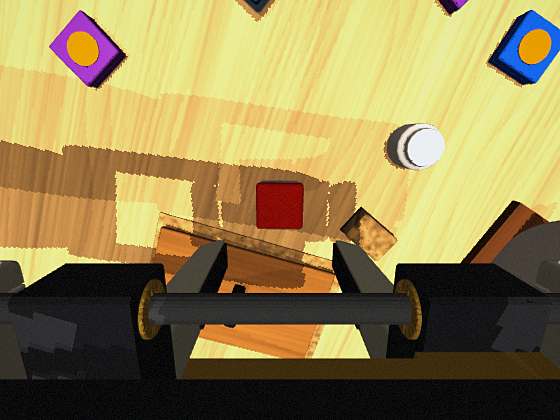

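The red jar is at (280,205), square to the fingers. The sander is at (370,235), clear of the finger sweep. I'll descend and grip the jar.

Emit:
step_arm --deltas '[{"offset":[0.15,-0.05,4],"roll":0.01},{"offset":[0,0,4.5],"roll":0},{"offset":[0,0,4],"roll":0},{"offset":[0,0,1.6],"roll":0},{"offset":[0,0,0.8],"roll":0},{"offset":[0,0,0],"roll":0},{"offset":[0,0,0],"roll":0}]'

```text
t: 52.92
tool_pos: [0.535, 0.1627, 0.0164]
orientation: [1.825, 2.555, 0.003]
force: [0.0, 0.9, 0.1]
opening: 0.0644
```

Emit:
step_arm --deltas '[{"offset":[0,0,0],"roll":0},{"offset":[0,0,0],"roll":0},{"offset":[0,0,0],"roll":0},{"offset":[0,0,0],"roll":0},{"offset":[0,0,0],"roll":0}]' --fingers 4

```text
t: 53.55
tool_pos: [0.534, 0.1625, 0.0153]
orientation: [1.826, 2.556, 0.001]
force: [-2.0, -1.1, 6.9]
opening: 0.0477
```

Emit:
step_arm --deltas '[{"offset":[0,0,-1],"roll":0},{"offset":[0,0,-4],"roll":0},{"offset":[0,0,-5],"roll":0},{"offset":[0,0,-5],"roll":0},{"offset":[0,0,0],"roll":0},{"offset":[0,0,0],"roll":0}]'

```text
t: 54.3
tool_pos: [0.5332, 0.1623, 0.1641]
orientation: [-1.826, -2.556, 0.001]
force: [0.5, 0.1, -1.8]
opening: 0.0475
```

```bash
python3 - <<'E'
from h import *
print(robot.read_state()['opening']);plan(.4975,-.2835,.165,-2.1)
E
```

```text
0.04748008406453412
offset [-41.02 -17.82  -0.08] roll 0.367 | yaw now 18.9 tilt 0.04 q6 -0.13 t 54.3
```

Emit:
step_arm --deltas '[{"offset":[-4.4,-1.9,-0.3],"roll":0},{"offset":[-5.2,-2.3,-0.3],"roll":0},{"offset":[-5.2,-2.3,0],"roll":0},{"offset":[-5.2,-2.3,0],"roll":0},{"offset":[-5.2,-2.3,0],"roll":0},{"offset":[-5.3,-2.3,0],"roll":0},{"offset":[-5.3,-2.2,0],"roll":0},{"offset":[-5.2,-2.2,0],"roll":0.12},{"offset":[0,0,1],"roll":0.12},{"offset":[0,0,3],"roll":0.127},{"offset":[0,0,2],"roll":0},{"offset":[0,0,0],"roll":0}]'

```text
t: 55.8
tool_pos: [0.4959, -0.2815, 0.107]
orientation: [-2.254, -2.179, 0.002]
force: [0.2, 1.0, -1.2]
opening: 0.0483
```

Emit:
step_arm --deltas '[{"offset":[0,0,0],"roll":0}]'

```text
t: 55.92
tool_pos: [0.4983, -0.283, 0.111]
orientation: [2.26, 2.182, -0.0]
force: [0.4, 0.0, -0.2]
opening: 0.0478
```

```bash
python3 - <<'E'
from h import *
print(robot.read_state()['opening']);plan(.4975,-.2835,.0225,-2.1)
E
```

```text
0.047781590060420175
offset [-0.05 -0.08  8.85] roll 0.002 | yaw now -2.0 tilt 0.01 q6 -0.57 t 55.92
```

Emit:
step_arm --deltas '[{"offset":[0,-0.05,3],"roll":0},{"offset":[0,0,3],"roll":0},{"offset":[0,0,1],"roll":0},{"offset":[0,0,0.8],"roll":0},{"offset":[0,0,0.5],"roll":0},{"offset":[0,0,0.4],"roll":0},{"offset":[0,0,0],"roll":0},{"offset":[0,0,0],"roll":0}]'

```text
t: 56.92
tool_pos: [0.4978, -0.2833, 0.0241]
orientation: [2.262, 2.18, 0.0]
force: [-0.0, -0.1, -1.9]
opening: 0.0478
```

Emit:
step_arm --deltas '[{"offset":[0,0,0.15],"roll":0},{"offset":[0,0,0],"roll":0}]'

```text
t: 57.18
tool_pos: [0.4975, -0.2831, 0.0221]
orientation: [-2.262, -2.18, 0.0]
force: [0.4, -0.5, -1.0]
opening: 0.0478
```

Emit:
step_arm --deltas '[{"offset":[0,0,0],"roll":0},{"offset":[0,0,0],"roll":0},{"offset":[0,0,-1],"roll":0},{"offset":[0,0,-4],"roll":0},{"offset":[0,0,-5],"roll":0},{"offset":[0,0,-4],"roll":0},{"offset":[0,0,0],"roll":0}]' --fingers 5.4

```text
t: 58.05
tool_pos: [0.5001, -0.2849, 0.1679]
orientation: [2.256, 2.174, 0.003]
force: [-0.5, 0.1, 0.4]
opening: 0.0539
```

```bash
python3 - <<'E'
from h import *
p=snap('wrist','w16.png')
for o in item(p,'jar1',.046,(.498,-.283)):print(o)
plan(.4435,.356,.165,68.4-90)
E
```

```text
(array([ 497.6, -282.8]), 51.9, 48.2, 85.9, 0.63)
(array([ 578.1, -269.7]), 58.0, 31.0, 42.1, 0.37)
offset [63.69 -7.79 -0.27] roll 0.34 | yaw now -2.1 tilt 0.09 q6 -0.57 t 58.15
```

Emit:
step_arm --deltas '[{"offset":[4.6,-0.6,0],"roll":0},{"offset":[5.4,-0.7,0],"roll":0},{"offset":[5.4,-0.7,0],"roll":0},{"offset":[5.4,-0.7,0],"roll":0},{"offset":[5.4,-0.6,0],"roll":0},{"offset":[5.4,-0.6,0],"roll":0},{"offset":[5.4,-0.6,0],"roll":0},{"offset":[5.4,-0.6,0],"roll":0},{"offset":[5.4,-0.7,0],"roll":0},{"offset":[5.3,-0.7,0],"roll":0},{"offset":[5.3,-0.7,0],"roll":0},{"offset":[5.3,-0.6,0],"roll":0.04}]' --fingers 6.4

```text
t: 59.65
tool_pos: [0.4417, 0.3574, 0.1602]
orientation: [-2.306, -2.133, 0.005]
force: [0.5, -0.2, 0.8]
opening: 0.064
```

Emit:
step_arm --deltas '[{"offset":[0,0,0],"roll":0.15},{"offset":[0,0,0],"roll":0.15},{"offset":[0,0,0],"roll":0},{"offset":[0,0,0],"roll":0}]'

```text
t: 60.15
tool_pos: [0.4427, 0.3558, 0.1611]
orientation: [-2.596, -1.77, 0.003]
force: [0.8, -0.5, 0.4]
opening: 0.0641
```

```bash
python3 - <<'E'
from h import *
p=snap('wrist','w17.png')
for o in item(p,'jar1',.04,(.443,.356)): print(o)
plan(.443,.356,.014,-21.6)
E
```

```text
(array([443.3, 357.3]), 50.5, 47.0, 68.6, 0.56)
offset [1.000e-02 0.000e+00 1.477e+01] roll 0.002 | yaw now -21.5 tilt 0.04 q6 0.96 t 60.25
```

Emit:
step_arm --deltas '[{"offset":[0.1,0,4],"roll":0},{"offset":[0,0,4.5],"roll":0},{"offset":[0,0,3.9],"roll":0},{"offset":[0,0,1.6],"roll":0},{"offset":[0,0,0.7],"roll":0},{"offset":[0,0,0],"roll":0},{"offset":[0,0,0],"roll":0}]'

```text
t: 61.12
tool_pos: [0.4447, 0.3581, 0.0169]
orientation: [2.598, 1.766, 0.004]
force: [-0.2, -0.3, 0.7]
opening: 0.064
```

Emit:
step_arm --deltas '[{"offset":[0,0,0],"roll":0},{"offset":[0,0,0],"roll":0},{"offset":[0,0,0],"roll":0},{"offset":[0,0,0],"roll":0},{"offset":[0,0,0],"roll":0}]' --fingers 4

```text
t: 61.75
tool_pos: [0.4438, 0.3575, 0.0157]
orientation: [-2.598, -1.766, -0.001]
force: [-1.6, -0.6, 5.3]
opening: 0.0477
```

Emit:
step_arm --deltas '[{"offset":[0,0,-1],"roll":0},{"offset":[0,0,-4],"roll":0},{"offset":[0,0,-5],"roll":0},{"offset":[0,0,-5],"roll":0},{"offset":[0,0,0],"roll":0},{"offset":[0,0,0],"roll":0}]'

```text
t: 62.5
tool_pos: [0.4432, 0.3569, 0.1645]
orientation: [2.598, 1.766, -0.001]
force: [-0.6, -0.2, -1.2]
opening: 0.0477
```

```bash
python3 - <<'E'
from h import *
print(robot.read_state()['opening']);plan(.4995,-.230,.165,-2.1)
E
```

```text
0.047708853932426715
offset [-5.250e+01  2.685e+01 -2.000e-02] roll -0.34 | yaw now -21.6 tilt 0.05 q6 0.97 t 62.5
```

Emit:
step_arm --deltas '[{"offset":[-4.1,2.1,-0.3],"roll":0},{"offset":[-4.8,2.5,-0.3],"roll":0},{"offset":[-4.8,2.5,0],"roll":0},{"offset":[-4.8,2.5,0],"roll":0},{"offset":[-4.8,2.5,0],"roll":0},{"offset":[-4.9,2.5,0],"roll":0},{"offset":[-4.9,2.5,0],"roll":0},{"offset":[-4.9,2.5,0],"roll":0},{"offset":[-4.9,2.5,0],"roll":0},{"offset":[-4.8,2.4,0],"roll":0},{"offset":[-4.8,2.35,0],"roll":-0.1},{"offset":[0,0,0],"roll":-0.12}]'

```text
t: 64.0
tool_pos: [0.4981, -0.2326, 0.1682]
orientation: [-2.387, -2.037, 0.004]
force: [0.5, 0.5, -2.0]
opening: 0.0476
```

Emit:
step_arm --deltas '[{"offset":[0,0,1],"roll":-0.12},{"offset":[0,0,3],"roll":0},{"offset":[0,0,1.5],"roll":0},{"offset":[0,0,0],"roll":0},{"offset":[0,0,0],"roll":0}]'

```text
t: 64.62
tool_pos: [0.5001, -0.2298, 0.1166]
orientation: [2.262, 2.18, 0.0]
force: [-0.2, 0.1, -0.8]
opening: 0.0479
```

```bash
python3 - <<'E'
from h import *
print(robot.read_state()['opening']);plan(.4995,-.230,.0222,-2.1)
E
```

```text
0.04794419490684865
offset [-0.02 -0.07  9.44] roll -0.0 | yaw now -2.1 tilt 0.02 q6 -0.49 t 64.62
```

Emit:
step_arm --deltas '[{"offset":[0,-0.05,3],"roll":0},{"offset":[0,0,3],"roll":0},{"offset":[0,0,1.4],"roll":0},{"offset":[0,0,1],"roll":0},{"offset":[0,0,0.6],"roll":0},{"offset":[0,0,0.4],"roll":0},{"offset":[0,0,0],"roll":0},{"offset":[0,0,0],"roll":0}]'

```text
t: 65.62
tool_pos: [0.4998, -0.2299, 0.0227]
orientation: [2.262, 2.179, 0.0]
force: [-0.5, 0.2, -0.6]
opening: 0.0482
```

Emit:
step_arm --deltas '[{"offset":[0,0,0],"roll":0},{"offset":[0,0,0],"roll":0},{"offset":[0,0,-1],"roll":0},{"offset":[0,0,-4],"roll":0},{"offset":[0,0,-5],"roll":0},{"offset":[0,0,-5],"roll":0},{"offset":[0,0,0],"roll":0}]' --fingers 5.4

```text
t: 66.5
tool_pos: [0.5025, -0.2314, 0.1788]
orientation: [2.255, 2.173, 0.005]
force: [-1.3, 0.4, 0.1]
opening: 0.054
```

```bash
python3 - <<'E'
from h import *
p=snap('wrist','w18.png');t=snap('top')
for n,z in(('jar1',.046),('tin1',.042)):
  for o in item(p,n,z,(.5,-.23)):print(n,o)
for r in cams.silhouettes(t,'lid'): print('lid top',rect(t,r['mask'],.017),round(r['score'],2))
plan(.524,.03,.165,2.8)
E
```

```text
jar1 (array([ 499.7, -230.7]), 50.4, 47.0, 88.8, 0.96)
jar1 (array([ 497.9, -281.7]), 51.3, 47.3, 87.7, 0.72)
tin1 (array([ 581.2, -215.1]), 58.7, 31.0, 41.7, 0.83)
tin1 (array([ 597. , -232.4]), 48.7, 50.7, 87.8, 0.72)
lid top (array([525.4,  28.4]), 210.2, 133.5, 2.6) 0.96
offset [25.99  1.6   0.57] roll -0.086 | yaw now -2.1 tilt 0.17 q6 -0.49 t 66.75
```

View pics/w18.png

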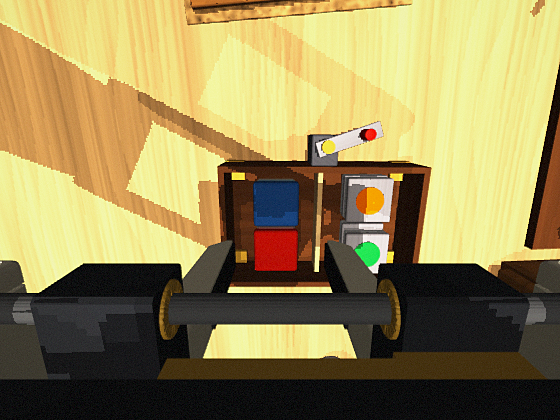

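The jars are at (276,200) and (276,250) and the stacks at (368,200) and (368,250). All are inside the box, and the clip is still out. Next I'll fetch the lid.

Emit:
step_arm --deltas '[{"offset":[4.5,0.3,0],"roll":0},{"offset":[5.4,0.3,0],"roll":0},{"offset":[5.4,0.3,0],"roll":0},{"offset":[5.4,0.3,0.3],"roll":0},{"offset":[5.3,0.4,0.3],"roll":-0.086},{"offset":[0,0,0],"roll":0},{"offset":[0,0,0],"roll":0}]' --fingers 5

```text
t: 67.62
tool_pos: [0.5243, 0.0293, 0.165]
orientation: [-2.165, -2.274, 0.003]
force: [-0.8, -0.1, -0.8]
opening: 0.0499
```

```bash
python3 - <<'E'
from h import *
p=snap('wrist','w19.png')
for r in cams.silhouettes(p,'lid')[:1]: print(rect(p,r['mask'],.017))
I=p['pixels'].astype(int).max(2); d=((I<45)).astype(np.uint8);n,lab,st,ce=cv2.connectedComponentsWithStats(d)
for k in range(1,n):
    if 100<st[k][4]<3000 and abs(ce[k][0]-280)<60: print(ce[k],rect(p,lab==k,.041))
plan(.5245,.029,.0245,2.7)
E
```

```text
(array([524.8,  30.1]), 206.9, 129.3, 2.9)
[279.91564148 202.64147627] (array([524.2,  32. ]), 13.0, 45.7, 3.2)
offset [ 0.07  0.   14.1 ] roll 0.0 | yaw now 2.7 tilt 0.07 q6 -0.09 t 67.72
```

Emit:
step_arm --deltas '[{"offset":[0.15,0,4],"roll":0},{"offset":[0,0,4],"roll":0},{"offset":[0,0,4],"roll":0},{"offset":[0,0,1.4],"roll":0},{"offset":[0,0,0.5],"roll":0},{"offset":[0,0,0],"roll":0},{"offset":[0,0,0],"roll":0}]'

```text
t: 68.6
tool_pos: [0.5264, 0.0309, 0.0288]
orientation: [2.165, 2.274, 0.003]
force: [-0.4, -0.1, 0.1]
opening: 0.0501
```

Emit:
step_arm --deltas '[{"offset":[0,0,0],"roll":0},{"offset":[0,0,0],"roll":0},{"offset":[0,0,0],"roll":0},{"offset":[0,0,0],"roll":0},{"offset":[0,0,0],"roll":0},{"offset":[0,0,0],"roll":0}]' --fingers 0.5 --grip_force 40

```text
t: 69.35
tool_pos: [0.5249, 0.031, 0.0271]
orientation: [-2.166, -2.275, 0.0]
force: [-0.5, -0.6, 0.4]
opening: 0.0134
```

Emit:
step_arm --deltas '[{"offset":[0,0,-1],"roll":0},{"offset":[0,0,-3],"roll":0},{"offset":[0,0,-5],"roll":0},{"offset":[0,0,-5],"roll":0},{"offset":[0,0,0],"roll":0},{"offset":[0,0,0],"roll":0}]'

```text
t: 70.1
tool_pos: [0.5246, 0.031, 0.1668]
orientation: [-2.166, -2.275, 0.0]
force: [0.4, 0.0, -2.9]
opening: 0.0135
```

```bash
python3 - <<'E'
from h import *
print(robot.read_state()['opening']);plan(.5485,-.258,.16,-2.1)
p=snap('wrist')
for r in cams.silhouettes(p,'lid')[:1]: print(rect(p,r['mask'],robot.read_state()['tool_pos'][2]-.0075))
E
```

```text
0.013472030250005531
offset [-28.98   0.97   0.68] roll 0.086 | yaw now 2.8 tilt 0.02 q6 -0.09 t 70.1
(array([523.9,  47.5]), 203.6, 93.8, 3.1)
```

Emit:
step_arm --deltas '[{"offset":[-4,0.15,0],"roll":0},{"offset":[-5,0.15,0],"roll":0},{"offset":[-5,0.15,0],"roll":0},{"offset":[-5,0.15,0],"roll":0},{"offset":[-5,0.2,0],"roll":0},{"offset":[-4.9,0.2,0],"roll":0},{"offset":[0,0,0],"roll":0.085},{"offset":[0,0,3],"roll":0},{"offset":[0,0,2],"roll":0},{"offset":[0,0,1],"roll":0},{"offset":[0,0,0],"roll":0},{"offset":[0,0,0],"roll":0}]'

```text
t: 71.7
tool_pos: [0.5497, -0.2573, 0.1081]
orientation: [2.26, 2.181, 0.001]
force: [0.0, -1.1, -1.7]
opening: 0.0134
```

```bash
python3 - <<'E'
from h import *
s=robot.read_state();print(s['opening'],s['force']);plan(.5485,-.2575,.0785,-2.1)
p=snap('wrist','w20.png')
E
```

```text
0.013399194217966322 [ 0.01451658 -1.06273195 -1.72611301]
offset [-0.02 -0.12  2.96] roll 0.001 | yaw now -2.0 tilt 0.08 q6 -0.49 t 71.7
```

View pics/w20.png

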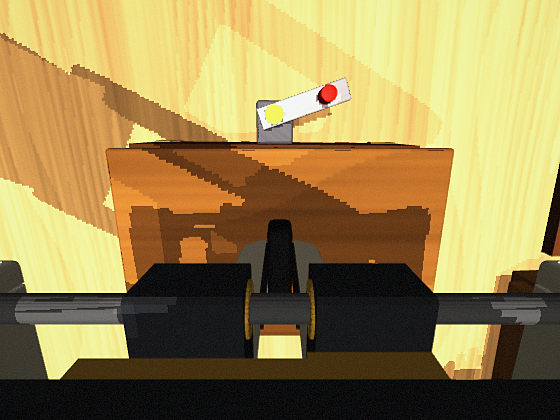

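The lid at (107..453, 150) is lined up over the box, whose rim is at (130..420, 143). I'll lower it slowly.

Emit:
step_arm --deltas '[{"offset":[0,-0.1,1],"roll":0},{"offset":[0,0,0.8],"roll":0},{"offset":[0,0,0.4],"roll":0},{"offset":[0,0,0.3],"roll":0},{"offset":[0,0,0.2],"roll":0},{"offset":[0,0,0.1],"roll":0},{"offset":[0,0,0],"roll":0},{"offset":[0,0,0],"roll":0}]'

```text
t: 72.75
tool_pos: [0.5482, -0.2572, 0.0793]
orientation: [2.261, 2.181, 0.0]
force: [-0.5, -0.2, -0.9]
opening: 0.0137
```

Emit:
step_arm --deltas '[{"offset":[0,0,0.1],"roll":0},{"offset":[0,0,0.05],"roll":0},{"offset":[0,0,0],"roll":0},{"offset":[0,0,0],"roll":0}]'

```text
t: 73.25
tool_pos: [0.5482, -0.2572, 0.0781]
orientation: [2.261, 2.181, 0.0]
force: [-2.8, 1.4, 4.5]
opening: 0.0136
```

Emit:
step_arm --deltas '[{"offset":[0,0,0],"roll":0},{"offset":[0,0,0],"roll":0},{"offset":[0,0,-1],"roll":0},{"offset":[0,0,-3],"roll":0},{"offset":[0,0,-5],"roll":0},{"offset":[0,0,-5],"roll":0},{"offset":[0,0,0],"roll":0},{"offset":[0,0,0],"roll":0}]' --fingers 4

```text
t: 74.25
tool_pos: [0.5481, -0.2571, 0.2177]
orientation: [2.261, 2.181, 0.0]
force: [0.2, -0.4, -0.5]
opening: 0.0402
```

```bash
python3 - <<'E'
from h import *
p=snap('wrist','w21.png');s=snap('side');t=snap('top')
for r in cams.silhouettes(p,'lid')[:1]: print(rect(p,r['mask'],.068))
L=[cams.pinpoint(q,'lid')[0]['xy'] for q in(p,s,t)];print(tri([(p,L[0]),(s,L[1]),(t,L[2])]))
c=cams.pinpoint(p,'clip_pin');print(c[0] if c else None)
if c: print(redpin(p,c[0]['xy']),onplane(p,redpin(p,c[0]['xy'])[0],.09))
plan(.583,-.165,.08,42.4)
E
```

```text
(array([ 548.6, -258.5]), 128.9, 206.1, 88.3)
[ 0.5428692  -0.26168882  0.0498601 ]
{'xy': [311.0, 105.8], 'score': 0.97}
(array([311.475, 108.275]), np.int64(80)) [ 0.58186416 -0.16424834  0.09      ]
offset [ 9.31  3.21 13.68] roll -0.776 | yaw now -2.1 tilt 0.08 q6 -0.49 t 74.65
```

View pics/w21.png

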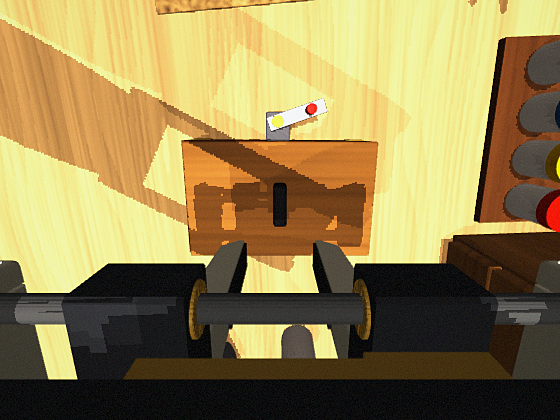

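The lid reads 206 x 129 mm at the seated height, centred on the box, and the pin is at (311,108). I'll go to the pin and swing the clip back.

Emit:
step_arm --deltas '[{"offset":[4.6,1.6,0],"roll":0},{"offset":[4.7,1.6,2],"roll":0},{"offset":[0,0,0],"roll":-0.16},{"offset":[0,0,0],"roll":-0.16},{"offset":[0,0,0],"roll":-0.16},{"offset":[0,0,0],"roll":-0.16},{"offset":[0,0,0],"roll":-0.135},{"offset":[0,0,4],"roll":0},{"offset":[0,0,3],"roll":0},{"offset":[0,0,0],"roll":0},{"offset":[0,0,0],"roll":0}]'

```text
t: 76.03
tool_pos: [0.584, -0.1656, 0.1289]
orientation: [1.269, 2.873, 0.0]
force: [0.3, -0.3, 0.4]
opening: 0.0399
```

```bash
python3 - <<'E'
from h import *
plan(.5825,-.165,.081,42.4)
E
```

```text
offset [ 0.15 -0.08  4.79] roll -0.001 | yaw now 42.3 tilt 0.07 q6 -1.1 t 76.03
```

Emit:
step_arm --deltas '[{"offset":[0.15,-0.1,2.5],"roll":0},{"offset":[0,0,1.5],"roll":0},{"offset":[0,0,0.75],"roll":0},{"offset":[0,0,0],"roll":0},{"offset":[0,0,0],"roll":0}]'

```text
t: 76.65
tool_pos: [0.5823, -0.1651, 0.0811]
orientation: [1.269, 2.873, 0.0]
force: [0.3, 0.1, 0.2]
opening: 0.0401
```

Emit:
step_arm --deltas '[{"offset":[0,0,0],"roll":0},{"offset":[0,0,0],"roll":0},{"offset":[0,0,0],"roll":0},{"offset":[0,0,0],"roll":0},{"offset":[0,0,0],"roll":0}]' --fingers 0.5 --grip_force 5

```text
t: 77.28
tool_pos: [0.5819, -0.1648, 0.0803]
orientation: [1.269, 2.873, 0.0]
force: [1.4, 0.3, -0.2]
opening: 0.0096
```

Emit:
step_arm --deltas '[{"offset":[-0.35,-0.25,0],"roll":0},{"offset":[-0.35,-0.25,0],"roll":0},{"offset":[-0.45,-0.5,0],"roll":0},{"offset":[-0.35,-0.6,0],"roll":0},{"offset":[-0.2,-0.65,0],"roll":0},{"offset":[-0.1,-0.65,0],"roll":0},{"offset":[0.08,-0.7,0],"roll":0},{"offset":[0.17,-0.65,0],"roll":0},{"offset":[0.35,-0.6,0],"roll":0},{"offset":[0.45,-0.55,0],"roll":0},{"offset":[0,0,0],"roll":0},{"offset":[0,0,0],"roll":0}]'

```text
t: 78.78
tool_pos: [0.5464, -0.2068, 0.0802]
orientation: [-1.269, -2.873, 0.0]
force: [-0.3, -0.8, 3.0]
opening: 0.0097
```

Emit:
step_arm --deltas '[{"offset":[0,0,0],"roll":0},{"offset":[0,0,0],"roll":0},{"offset":[0,0,0],"roll":0},{"offset":[0,0,-5],"roll":0},{"offset":[0,0,-5],"roll":0},{"offset":[0,0,-5],"roll":0},{"offset":[0,0,-5],"roll":0},{"offset":[0,0,0],"roll":0},{"offset":[0,0,0],"roll":0}]' --fingers 3

```text
t: 79.9
tool_pos: [0.5466, -0.2067, 0.2795]
orientation: [-1.269, -2.873, 0.0]
force: [0.2, 0.2, -2.0]
opening: 0.0299
```

```bash
python3 - <<'E'
from h import *
p=snap('wrist','w22.png');t=snap('top','t3.png')
for r in cams.silhouettes(p,'lid')[:1]: print(rect(p,r['mask'],.068))
for n,z in(('clip_pin',.092),('clip_pivot',.07)): print(n,[(np.round(r['xy']),onplane(p,r['xy'],z).round(4)) for r in cams.pinpoint(p,n)[:1]])
for n,z in(('glue_pot',0),('sander',0)): print(n,[onplane(t,r['xy'],z).round(3) for r in cams.pinpoint(t,n)[:1]])
print(robot.read_state()['force'])
cv2.imwrite('pics/fin.png',np.hstack([q['pixels'][:,:,::-1][::1,::1] for q in (p,)]+[cv2.resize(t['pixels'][60:320,20:480,::-1],(240,420))]))
E
```

```text
(array([ 548.2, -257.6]), 130.3, 207.2, 88.0)
clip_pin [(array([258., 204.]), array([ 0.5367, -0.2339,  0.092 ]))]
clip_pivot [(array([296., 173.]), array([ 0.5477, -0.1763,  0.07  ]))]
glue_pot [array([0.651, 0.258, 0.   ])]
sander [array([0.643, 0.161, 0.   ])]
[-0.21361192  0.21935045  1.49127533]
```

View pics/fin.png

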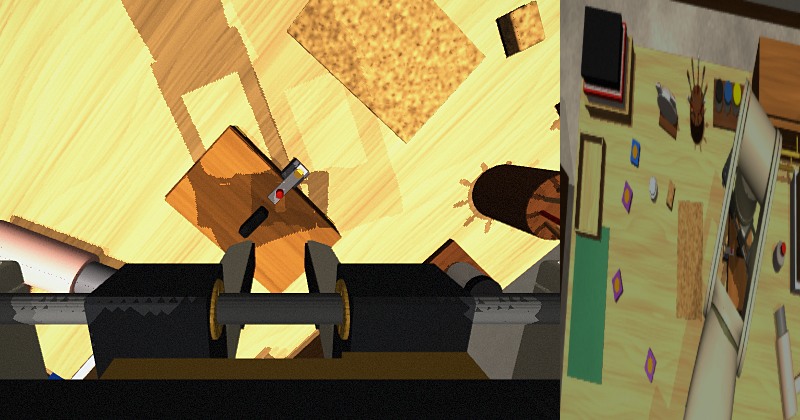

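The clip lies along the box's -y over the lid, with its pin at (280,193) and the screw at (299,172). The table holds only the decoys and bystanders. I'll hand in.

```bash
python3 -c "
from h import *
p=snap('wrist');print(onplane(p,redpin(p,(280,193))[0],.09).round(4))
print(robot.close_job())"
```

```text
[ 0.5502 -0.2093  0.09  ]
the job is handed in; nothing more can be done
None
```

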